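Prop the machine hood open and knock out the stuck block

TASK

A drilled wood block is stuck flush in the nest of the small grey bench machine. Lift the hood all the way back, swing the prop rod up and back to its stop, and lower the hood gently (never let it slam) until the rod is seated in its socket and holds the hood without you. Then pull the knock-out knob fully up so that the block rises out of the nest, and lay the block flat in the steel tray, leaving the hood propped.

Things in the scene. Friction and masses are not known exactly. Their poses are not given: they have to be found in the camera images.
- machine: Grey bench machine, fixed; case 200 (x) x 260 (y) x 75 mm high (front 83), hood on top to z 120. Origin: centre of the case's underside; own x away from the robot at yaw 0, y left, z up. Inside: deck at z 60; at x -58, y 0 an aluminium nest 65 x 137 mm, top z 85, pocket 45 x 113 x 30 deep. Propped, the hood's upper edge is at x about 30 to 55, knob top z 343: above the nest is free.
- hood_knob (a point): Centre of the hood's black knob, a short cylinder lying across (26 mm along the machine's y, diameter 30) on a 10 mm stem in the middle of the hood's front edge, 30 mm in front of it and 215 mm from the hinge line. The stem is in line with the hood plate (level when shut, upright when raised); pinched on its flat ends it turns in the grip as the hood swings.
- hood_hinge (a point): Middle of the hood's hinge line, which runs along the machine's y at the rear (machine x 85, z 115 mm).
- hood (a joint): Hood angle in rad: 0 closed, grows as the front edge rises, 1.80 fully back at its stop (103 degrees). 0.6 kg, 185 mm deep, 260 wide. Nearly free hinge: above about 1.62 it leans back and stays; below that it falls shut (about 3 N at the knob lifts it). On the seated prop it reads about 1.41.
- hood_socket (a point): Where the centre of the rod's ball end sits when seated under the hood: 115 mm from the hinge line, 12 mm below the plate, machine y 105. A steel pad on the plate with a shelf 22 mm deep at its end towards the free edge. As the hood comes down the pad pushes the standing rod forward, its end slides along the pad and locks under the shelf.
- prop_tip (a point): Centre of the 14 mm ball end of the prop rod: steel, 10 mm thick, 125 mm from pivot to ball, inside the machine at the left (machine y 105), 43 mm above the deck, lying forward (machine -x), covered by the closed hood. Beside it the case rim (z 75) and nest (z 85) lie lower.
- prop_pivot (a point): Pivot of the prop rod, axis along the machine's y (machine x 39, y 105, z 103 mm).
- prop (a joint): Prop rod angle in rad: 0 lying forward, 1.57 upright, 2.0 at its stop, leaning back towards the hood. The pivot is a little stiff (about 1 N at the end moves it), so the rod stays at the angle where it is left. Seated it reads about 1.70. It catches only if the hood comes down while the rod stands at more than about 1.8.
- knockout_knob (a point): Centre of the knock-out's black knob, an upright cylinder 24 mm in diameter and 25 mm high, on a 10 mm post through the deck right of the nest (machine x -58, y -105, z 93 mm when down, 33 mm above the deck). Under the hood.
- knockout (a joint): Knock-out travel in m: 0 down, 0.020 fully up at its stop. Slides straight up, stiff (about 8 N with the block), and stays where it is left. Its head lifts the block from below by the same amount.
- block: Drilled wood block, 42 (own x) x 110 (own y) x 30 mm, 0.09 kg, origin at the centre of its underside. At the start in the nest, long side along the machine's y, top flush with the nest (z 85), sides out of grasp; knocked out it stands 20 mm proud, 10 mm still in the pocket.
- tray: Open dark steel tray, 140 (own x) x 180 (own y) x 25 mm high, walls and floor about 4 mm, 0.8 kg, loose on the bench at the left. Origin at the centre of its underside.

How it is judged:
By the outcome, as a careful person would: the job done as asked, in the order asked, and still so for the second after the job is handed in, with the robot touching nothing.
It also fails if it takes over 72 s, if anything falls off the work surface, if the arm or the gripper's body presses on something with over 40 N, if the wrist force passes 120 N, or if a joint passes its speed limit or range.

ROBOT

A 6-joint arm with a two-finger parallel gripper is mounted at the origin on a cart in front of the work surface, level with it; the furniture and walls round the work are solid. World frame = base frame: x ahead of the robot, y to its left, z up, the work surface at z = 0. Lengths are in m, angles in rad, forces in N, time in s.
With the tool pointing down it reaches from about 0.275 to 0.75 m from the base axis. Payload 10.2 kg.
Tool frame: the origin (TCP) lies at the very end of the fingers, on their centre line; the grasp point (between the pads) lies 19 mm behind it; z points along the fingers, x is the direction in which the jaws open and shut, and the axes are right-handed (so a half turn about z gives the same grasp; the last joint's range is limited). The gripper opens to 88 mm and grips with 3 to 60 N. Pads are 18 mm wide; open, the fingers measure 123 mm over their backs; the gripper's body (75 mm by 187 mm) begins 45 mm behind the grasp point.
Start: joints at [0.964, 0.313, 1.498, -0, 1.331, -0.223], TCP at [0.197, 0.487, 0.239] pointing down, gripper open.
Joint ranges: [-2.94, 2.94], [-0.97, 2.17], [0.19, 2.56], [-1.23, 4.37], [0.02, 3.11], [-2.88, 2.88]. Speed limits (rad/s): [2.39, 2.39, 3.01, 3.14, 3.14, 3.14].

INTERFACE

Orientations are given as [roll, pitch, yaw] about the fixed x, y, z axes, in that order (R = Rz(yaw) Ry(pitch) Rx(roll)).
In Python, from cell import * gives the robot as it stands.
- The arm moves only by the shell command python3 -m pendant 'ROWS' [OPENING] [FORCE]. ROWS is JSON, a list of rows, each a list of 2 entries, a list of its own where there are three numbers: the shift along the tool's x, y, z in m, then the turn, a rotation vector about the tool's x, y, z in degrees. In form: [[[dx, dy, dz], [rx, ry, rz]], ...]. A call has 1 to 10 rows; each row shifts and turns the commanded pose from where the row before left it, along the tool's axes as they then stand; what a row does not reach is not made up. A row lasts 1/10 s, in which the tool goes at most 50 mm and 8.59 degrees, less where a joint would pass 70% of its speed; a pose out of reach is approached as far as the arm can. A call with a gripper value outside its range is refused whole. OPENING is the closure, from 0 (fully open) to 1 (shut), set as the call begins (- or left out, the last holds). The fingers move at their own pace and stop on an object; FORCE is the grip in N (left out, the last holds). Time passes only in rows, so rows that do not move let the fingers close. It gives the time, the measured TCP pose, the force and the opening at its end, in the units of the state.
- get_obs(): the state, without advancing time (a new reading comes with each control period).
- read_camera(name): name is "scene" or "top" or "wrist"; returns the picture (480x640x3 uint8, blue, green, red); there is no depth.
- get_calibration(name): a dict with "vertical_fov" (degrees; the focal length in pixels is half the picture's height over the tangent of half this angle, whatever the lens; pixels are square), "cx", "cy" (the principal point, pixels), "dist" ([k1, k2, p1, p2, k3] as OpenCV has them; the pictures are not rectified), "rvec" (rotation vector, rad) and "tvec" (3), from world to camera coordinates, as OpenCV has them. Camera axes: x right, y down, z forward; pixel columns grow to the right and rows downward; lengths in m; the calibration is good to about 2 mm. A picture is of the moment at which its call begins: read the wrist's pose just before it. get_calibration takes no time and is no camera call; for the wrist camera it gives the pose at the moment of the call.
- finish_job(): hands the job in, once; it reports no verdict.
The state is a dict: "clock": time; "joint_pos": joint angles; "joint_velocities": joint speeds; "joint_torque": joint torques, N m; "ee_pos": TCP position; "tool_rot": TCP orientation; "force": force on the tool from outside, world axes, zero at the start; "moment": the same for the moment, N m; "gripper_width": finger opening in m.
Only numpy, scipy, OpenCV 4.12 (cv2) and the standard library are available. Lean on these libraries where they do the work, as an engineer would, in place of code of your own. Each camera call takes 0.05 s, during which the arm holds its last target.

## Working session

There is one attempt and no reset: what is moved stays moved. The work goes in short steps, Python scripts to look and compute and a shell command to move; the robot and the scene stay as the last step left them, time stands still between calls to the robot, and variables do not carry over. Pictures are saved under pics/ and viewed, and the job is handed in when it is done.

```bash
ls; mkdir -p pics; python3 - <<'E'
from cell import *
import cv2
o=get_obs()
for k in o: print(k,o[k])
for n in ["scene","top","wrist"]:
    c=get_calibration(n); print(n,c)
    cv2.imwrite(f"pics/{n}0.png",read_camera(n))
E
```

```text
pics
clock 0.0
joint_pos [ 9.63627858e-01  3.13432727e-01  1.49841775e+00  7.50035714e-06
  1.33101841e+00 -2.23434669e-01]
joint_velocities [ 0.00092188  0.00054495  0.00019867 -0.00096057 -0.0007636   0.0002939 ]
joint_torque [ 1.96545295e-05 -4.02212334e+01 -2.52273971e+01  6.94861379e-02
  3.52629181e-02 -8.01749025e-05]
ee_pos [0.19643533 0.48660135 0.23817719]
tool_rot [-3.14130276e+00  1.24289998e-03  1.18706092e+00]
force [-0.54452348 -0.12298924 -0.26769948]
moment [ 0.05662808 -0.00209426 -0.00461837]
gripper_width 0.08853984806542371
scene {'vertical_fov': 47.886738085552985, 'cx': 318.87285682505893, 'cy': 249.93345020550754, 'dist': array([-0.0329291,  0.       ,  0.       ,  0.       ,  0.       ]), 'rvec': array([ 2.10190823, -0.76314652,  0.39605594]), 'tvec': array([-0.37243255,  0.30961038,  0.67461116])}
top {'vertical_fov': 54.95810510373881, 'cx': 317.34588574347606, 'cy': 234.93142648037747, 'dist': array([-0.04166553,  0.        ,  0.        ,  0.        ,  0.        ]), 'rvec': array([ 1.98538465, -2.24728942,  0.22682389]), 'tvec': array([0.1505964 , 0.56434558, 0.84706326])}
wrist {'vertical_fov': 60.282229384317354, 'cx': 320.7644051551426, 'cy': 243.33590965938316, 'dist': array([-0.00357764,  0.        ,  0.        ,  0.        ,  0.        ]), 'rvec': array([-2.378018  , -1.60364516, -0.25285281]), 'tvec': array([-0.52316358, -0.04257916,  0.39149649])}
```

View pics/scene0.png

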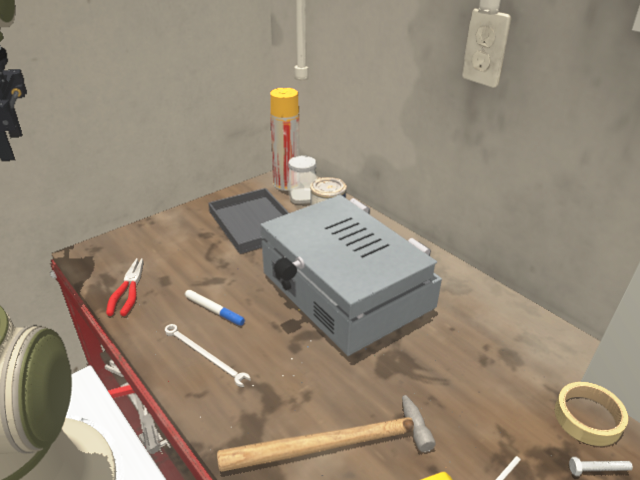

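View pics/top0.png

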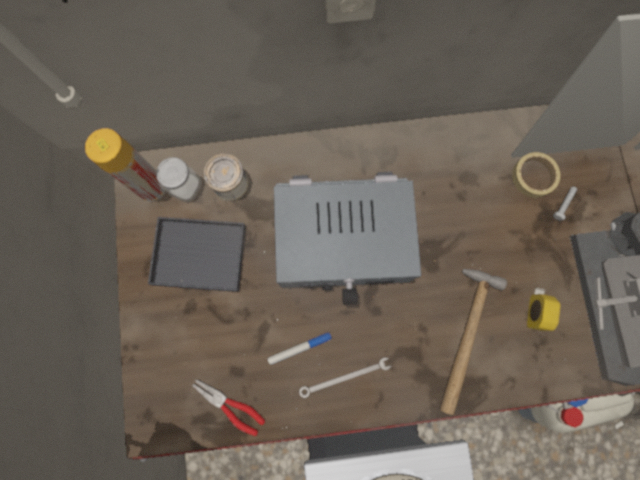

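View pics/wrist0.png

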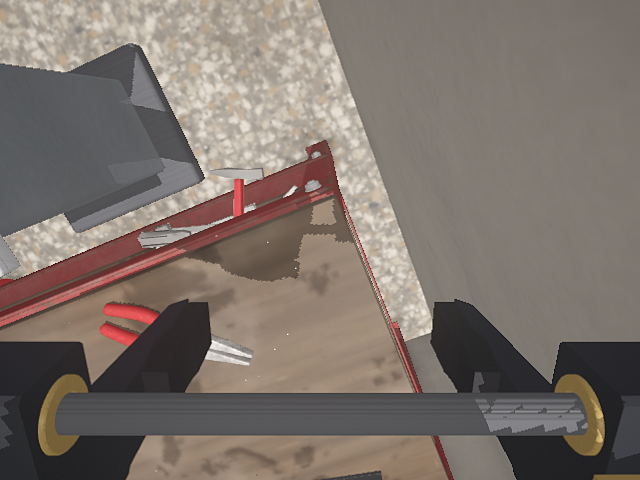

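The scene view shows the machine with its black knob at about (286,270) and the tray at (248,220). In the top view the hood is at (275–419,180–284), the knob at (350,297) and the tray at (151–245,218–291). Next I'll measure these.

```bash
cat > h.py <<'E'
from cell import *
import cv2, numpy as np
from scipy.spatial.transform import Rotation as Rn
def K(c):
    f=240/np.tan(np.radians(c["vertical_fov"])/2); return np.array([[f,0,c["cx"]],[0,f,c["cy"]],[0,0,1]])
def ray(c,p):
    u=cv2.undistortPoints(np.array([[p]],float),K(c),np.array(c["dist"],float))[0,0]
    R=cv2.Rodrigues(np.array(c["rvec"]))[0]; t=np.array(c["tvec"]).ravel()
    d=R.T@np.array([u[0],u[1],1.]); return -R.T@t, d/np.linalg.norm(d)
def onz(c,p,z):
    o,d=ray(c,p); return o+d*(z-o[2])/d[2]
def tri(obs):
    A=np.zeros((3,3));b=np.zeros(3)
    rs=[ray(c,p) for c,p in obs]
    for o,d in rs:
        M=np.eye(3)-np.outer(d,d);A+=M;b+=M@o
    x=np.linalg.solve(A,b)
    return x,[float(np.linalg.norm((np.eye(3)-np.outer(d,d))@(x-o))) for o,d in rs]
def proj(c,X):
    return cv2.projectPoints(np.array(X,float).reshape(-1,1,3),np.array(c["rvec"]),np.array(c["tvec"]),K(c),np.array(c["dist"]))[0].reshape(-1,2)
def zoom(im,x0,y0,w,h,s,fn):
    c=cv2.resize(im[y0:y0+h,x0:x0+w],None,fx=s,fy=s,interpolation=cv2.INTER_CUBIC); cv2.imwrite(fn,c)
def Rt(o=None):
    o=o or get_obs(); return Rn.from_euler('xyz',o["tool_rot"]).as_matrix()
E
python3 - <<'E'
from h import *
t=cv2.imread('pics/top0.png');s=cv2.imread('pics/scene0.png')
zoom(t,260,165,180,150,4,'pics/tz.png')
zoom(s,200,180,250,180,3,'pics/sz.png')
for n,im,(x0,y0,x1,y1) in (('top',t,(335,280,365,315)),('scene',s,(270,250,305,290))):
    m=(im.max(2)<60).astype(np.uint8)*255; k=np.zeros_like(m);k[y0:y1,x0:x1]=m[y0:y1,x0:x1]
    cs=cv2.findContours(k,0,2)[0]
    for c in cs:
        if cv2.contourArea(c)>20: print(n,cv2.boundingRect(c),cv2.minAreaRect(c),cv2.contourArea(c))
h=cv2.cvtColor(t,cv2.COLOR_BGR2HSV)
for p in ((340,260),(200,250),(290,400),(155,250)): print(p,t[p[1],p[0]],h[p[1],p[0]])
E
```

```text
scene (274, 258, 23, 32) ((286.1107482910156, 272.87249755859375), (29.246580123901367, 21.300031661987305), 55.00798034667969) 399.5
(340, 260) [146 144 142] [105   7 146]
(200, 250) [97 93 96] [143  11  97]
(290, 400) [ 76  90 106] [ 14  72 106]
(155, 250) [51 50 53] [170  14  53]
```

View pics/tz.png

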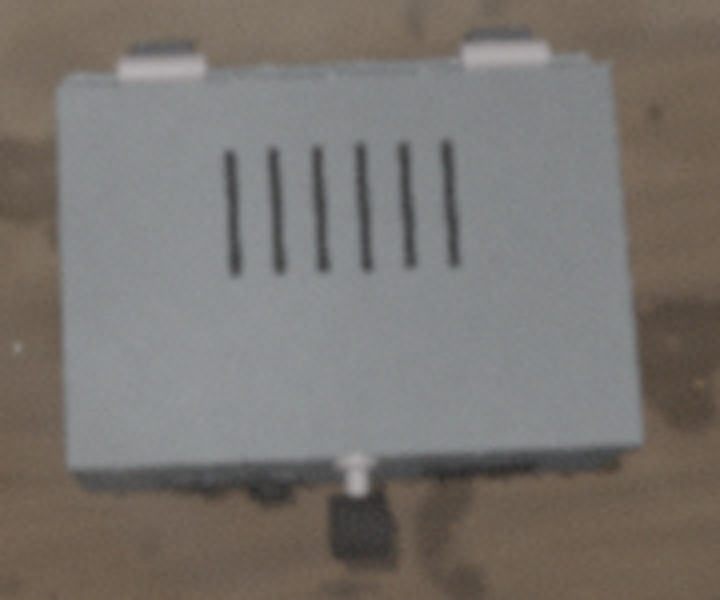

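View pics/sz.png

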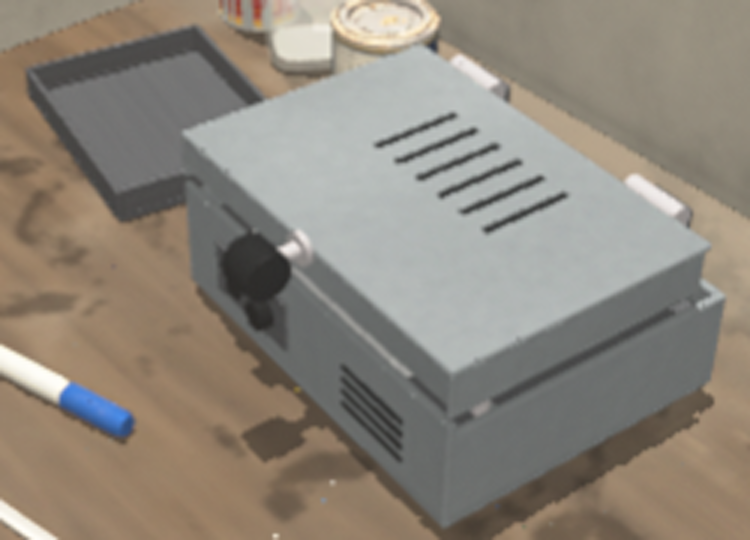

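```bash
python3 - <<'E'
from h import *
ct=get_calibration('top');cs=get_calibration('scene')
print('cams',ray(ct,(320,240))[0],ray(cs,(320,240))[0])
T=lambda p:((p[0]+.5)/4-.5+260,(p[1]+.5)/4-.5+165)
S=lambda p:((p[0]+.5)/3-.5+200,(p[1]+.5)/3-.5+180)
P={}
for n,a,b in (('fl',(70,468),(183,133)),('fr',(642,443),(452,373)),('rl',(57,78),(428,47)),('rr',(610,62),(708,245)),('knob',(362,527),(257,267)),
 ('slotL far',(230,152),(453,115)),('slotR near',(455,266),(487,231))):
    x,r=tri([(ct,T(a)),(cs,S(b))]); print(n,x.round(4),np.round(r,4)); P[n]=x
d=P['fl']-P['fr']; print('w',np.linalg.norm(d),'yaw',np.degrees(np.arctan2(-d[0],d[1])))
d=P['rl']-P['rr']; print('w',np.linalg.norm(d),'yaw',np.degrees(np.arctan2(-d[0],d[1])))
for a,b in (('rl','fl'),('rr','fr')):
    d=P[a]-P[b]; print('depth',np.linalg.norm(d),np.degrees(np.arctan2(d[1],d[0])))
# tray rim
t=cv2.imread('pics/top0.png');s=cv2.imread('pics/scene0.png')
zoom(t,140,205,120,100,6,'pics/tt.png');zoom(s,195,175,100,85,7,'pics/st.png')
E
```

```text
cams [0.39842609 0.10138939 0.94321696] [ 0.04927867 -0.51062667  0.65306725]
fl [0.4897 0.1636 0.1189] [0.0008 0.0008]
fr [ 0.4693 -0.0923  0.1185] [0.0006 0.0006]
rl [0.6732 0.1505 0.1148] [0.0004 0.0004]
rr [ 0.6466 -0.1064  0.1193] [0.0017 0.0017]
knob [0.4481 0.0373 0.116 ] [0.0005 0.0005]
slotL far [0.6255 0.0749 0.1202] [0.001 0.001]
slotR near [ 0.5604 -0.021   0.1198] [0.0001 0.0001]
w 0.2567547408424228 yaw -4.562741623529461
w 0.25831403722064733 yaw -5.9149287718989845
depth 0.18398432446348412 -4.098502502211801
depth 0.17784013993610237 -4.548862431562827
```

View pics/tt.png

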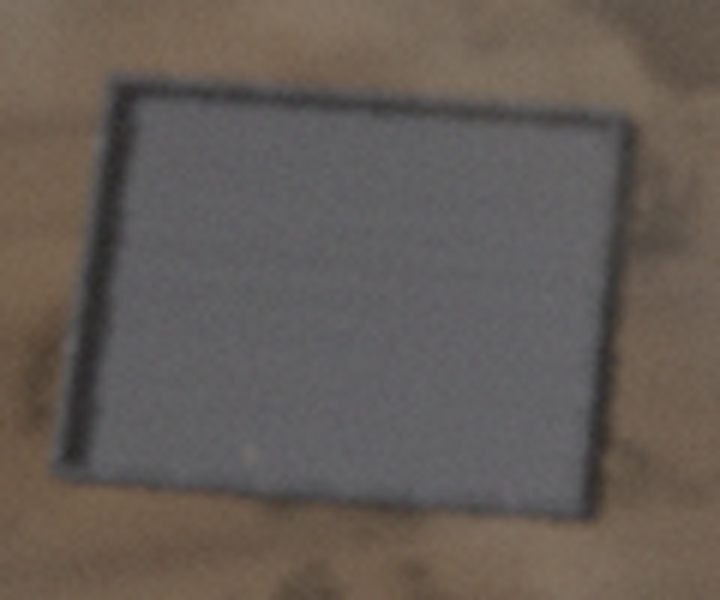

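View pics/st.png

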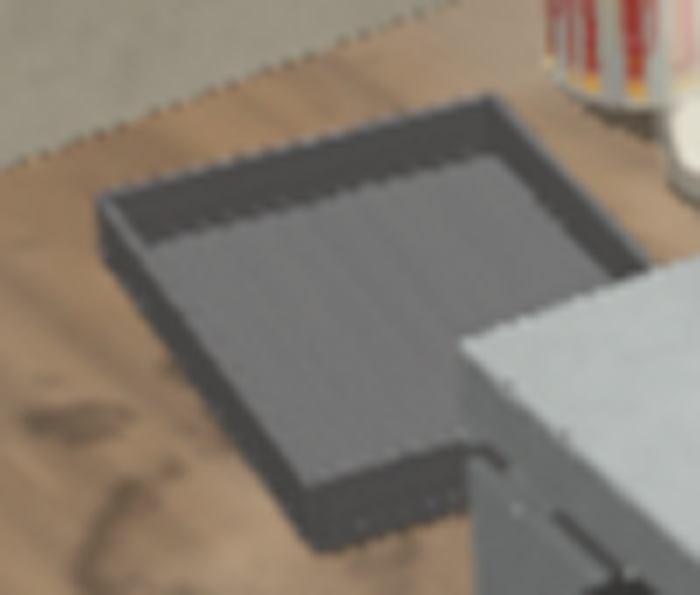

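```bash
python3 - <<'E'
from h import *
ct=get_calibration('top');cs=get_calibration('scene')
T=lambda p:((p[0]+.5)/6-.5+140,(p[1]+.5)/6-.5+205)
S=lambda p:((p[0]+.5)/7-.5+195,(p[1]+.5)/7-.5+175)
for n,a,b in (('fl',(108,78),(492,97)),('nl',(55,473),(100,197)),('nr',(592,516),(308,490))):
    x,r=tri([(ct,T(a)),(cs,S(b))]); print(n,x.round(4),np.round(r,4))
Q=[onz(ct,T(a),.025) for a in ((108,78),(632,112),(592,516),(55,473))]
for q in Q: print(q.round(4))
print(np.mean(Q,0),[np.linalg.norm(Q[i]-Q[i-1]).round(4) for i in range(4)])
d=Q[0]-Q[1]+Q[3]-Q[2]; print('yaw',np.degrees(np.arctan2(-d[0],d[1])))
E
```

```text
fl [0.6626 0.4021 0.0217] [0.0003 0.0003]
nl [0.5283 0.4268 0.0235] [0.0005 0.0005]
nr [0.4914 0.2496 0.025 ] [0.0014 0.0014]
[0.6619 0.4009 0.025 ]
[0.6276 0.223  0.025 ]
[0.4926 0.2489 0.025 ]
[0.5285 0.4261 0.025 ]
[0.57765974 0.32472261 0.025     ] [np.float64(0.1357), np.float64(0.1812), np.float64(0.1375), np.float64(0.1808)]
yaw -11.184469294262296
```

Measured geometry:
- **Hood:** corner heights come out at 0.115–0.120 m (given 0.120), width 257 mm (given 260).
- **Machine:** origin at about (0.578, 0.027), yaw −4.6°.
- **Knob:** (0.448, 0.037, 0.116).
- **Tray:** (0.578, 0.325), yaw −11°.

I'll turn the tool first.

```bash
cat >> h.py <<'E'
ORG=np.array([.578,.0272,0]); YAW=np.radians(-4.6)
MX=np.array([np.cos(YAW),np.sin(YAW),0]);MY=np.array([-np.sin(YAW),np.cos(YAW),0]);Z=np.array([0,0,1.])
def m2w(x,y,z): return ORG+MX*x/1000+MY*y/1000+Z*z/1000
def w2m(p): d=np.array(p)-ORG; return np.array([d@MX,d@MY,d[2]])*1000
def rot(tilt,yawdeg=None):  # tool x along machine y, z tilted forward by tilt deg from down
    a=np.radians(tilt); x=MY; z=np.sin(a)*MX-np.cos(a)*Z; return np.column_stack([x,np.cross(z,x),z])
def shift(target_grasp, back=0.019, o=None):
    """tool-axes shift (mm) so the point `back` m behind TCP gets to target"""
    o=o or get_obs(); R=Rt(o); g=np.array(o['ee_pos'])-R[:,2]*back
    return (R.T@(np.array(target_grasp)-g)*1000).round(1)
def turn(Rtgt,o=None):
    return np.degrees(Rn.from_matrix(Rt(o).T@Rtgt).as_rotvec()).round(2)
E
python3 - <<'E'
from h import *
print(turn(rot(0)),turn(rot(30)), Rt().round(3))
E
python3 -m pendant '[[[0,0,0],[0,0,-8.5]],[[0,0,0],[0,0,-8.5]],[[0,0,0],[-7.5,0,0]],[[0,0,0],[-7.5,0,0]],[[0,0,0],[-7.5,0,0]],[[0,0,0],[-7.5,0,0]]]' 0 20
python3 - <<'E'
from h import *
o=get_obs();print(o['clock'],o['ee_pos'],turn(rot(30)),w2m([.448,.037,.116]))
k=np.array([.448,.037,.116]); R=rot(30)
print(shift(k-R[:,2]*.08), shift(k), R.round(3))
E
```

```text
[ -0.02   0.05 -17.39] [-29.79   4.61 -16.98] [[ 0.374  0.927 -0.001]
 [ 0.927 -0.374 -0.001]
 [-0.001 -0.    -1.   ]]
clock: 0.75
ee_pos: [0.1965, 0.487, 0.2392]
tool_rot: [2.613, -0.002, 1.484]
force: [0.7, -1.1, -0.4]
gripper_width: 0.0882
0.75 [0.19649331 0.48702699 0.23919717] [ 0.3   0.09 -0.35] [-130.36720366   -0.65742715  116.        ]
[-427.   188.4  190.8] [-426.9  188.   270.8] [[ 0.08   0.863  0.498]
 [ 0.997 -0.069 -0.04 ]
 [ 0.     0.5   -0.866]]
```

```bash
python3 -m pendant '[[[-0.042,0.0185,0.0188],[0,0,0]],[[-0.042,0.0185,0.0188],[0,0,0]],[[-0.042,0.0185,0.0188],[0,0,0]],[[-0.042,0.0185,0.0188],[0,0,0]],[[-0.042,0.0185,0.0188],[0,0,0]],[[-0.042,0.0185,0.0188],[0,0,0]],[[-0.042,0.0185,0.0188],[0,0,0]],[[-0.042,0.0185,0.0188],[0,0,0]],[[-0.042,0.0185,0.0188],[0,0,0]],[[-0.042,0.0185,0.0188],[0,0,0]]]'
python3 - <<'E'
from h import *
o=get_obs();k=np.array([.448,.037,.116]);R=rot(30)
print(o['clock'],o['ee_pos'],turn(R),shift(k-R[:,2]*.08), shift(k))
c=get_calibration('wrist');im=read_camera('wrist')
cv2.imwrite('pics/w1.png',im); print(proj(c,k))
E
```

```text
clock: 1.75
ee_pos: [0.3988, 0.0784, 0.1725]
tool_rot: [2.624, -0.002, 1.486]
force: [0.7, 0.5, 0.2]
gripper_width: 0.0883
1.75 [0.39878332 0.07843626 0.17249464] [-0.35  0.07 -0.29] [-37.3  17.3  14.1] [-37.2  17.8  94.1]
[[259.1354195  286.32948818]]
```

View pics/w1.png

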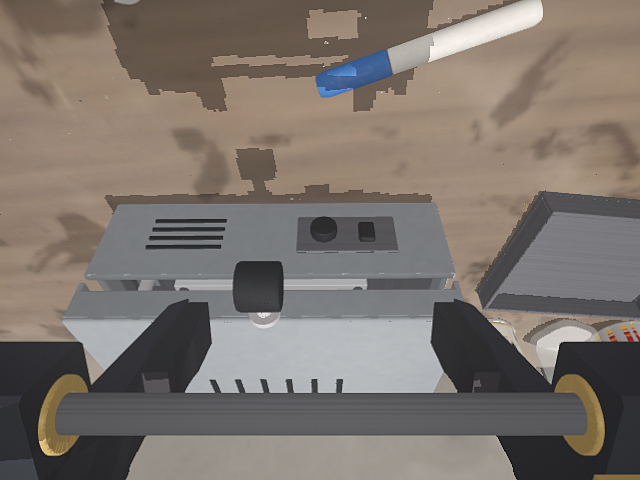

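The wrist picture shows the knob centred at (259,287), and the measured point projects to (259,286), so they agree. Next I'll centre the fingers, approach and grip.

```bash
python3 -m pendant '[[[-0.037,0.0175,0.014],[0,0,0]],[[0,0,0.03],[0,0,0]],[[0,0,0.03],[0,0,0]],[[0,0,0.02],[0,0,0]],[[0,0,0],[0,0,0]]]' 
python3 - <<'E'
from h import *
k=np.array([.448,.037,.116]);R=rot(30);print(turn(R),shift(k))
E
python3 -m pendant '[[[0,0,0],[0,0,0]],[[0,0,0],[0,0,0]],[[0,0,0],[0,0,0]],[[0,0,0],[0,0,0]],[[0,0,0],[0,0,0]],[[0,0,0],[0,0,0]]]' 1 20
python3 - <<'E'
from h import *
k=np.array([.448,.037,.116]);R=rot(30);print(turn(R),shift(k))
o=get_obs();g=o['ee_pos']-Rt(o)[:,2]*.019;print(g,w2m(g))
hinge=np.array([85,115]);m=w2m(g);a0=np.arctan2(m[2]-115,85-m[0]);r=np.hypot(m[2]-115,85-m[0]);print(a0,r)
# circle steps in tool axes, tilt 30
Rr=Rt(o);p=g
for a in np.arange(0.2,1.81,.1):
    q=m2w(85-215*np.cos(a),m[1],115+215*np.sin(a)); print(round(a,2),(Rr.T@(q-p)*1000).round(1)); p=q
E
```

```text
clock: 2.3
ee_pos: [0.4547, 0.0416, 0.0975]
tool_rot: [2.63, -0.002, 1.486]
force: [-0.3, -0.2, -0.1]
gripper_width: 0.0882
[-0.7   0.01 -0.29] [-5.1  3.6 -0.2]
clock: 2.9
ee_pos: [0.4551, 0.0417, 0.0997]
tool_rot: [2.625, -0.002, 1.487]
force: [-0.9, -0.0, -0.2]
gripper_width: 0.0424
[-0.43  0.02 -0.24] [-5.2  2.2  1.5]
[0.44579509 0.04243061 0.11621198] [-133.00054536    4.57885773  116.21198412]
0.005559488993764537 218.00391437373125
0.2 [  0.1  26.8 -32.5]
0.3 [  0.1  14.9 -15.5]
0.4 [  0.1  16.4 -13.9]
0.5 [  0.1  17.7 -12.2]
0.6 [  0.1  18.8 -10.4]
0.7 [ 0.1 19.8 -8.5]
0.8 [ 0.1 20.5 -6.4]
0.9 [ 0.1 21.  -4.4]
1.0 [ 0.1 21.4 -2.2]
1.1 [ 0.1 21.5 -0.1]
1.2 [ 0.1 21.4  2. ]
1.3 [ 0.1 21.1  4.2]
1.4 [ 0.1 20.6  6.3]
1.5 [ 0.1 19.8  8.3]
1.6 [ 0.1 18.9 10.2]
1.7 [ 0.1 17.8 12.1]
1.8 [ 0.1 16.5 13.8]
```

```bash
python3 -m pendant '[[[-0.005,0.002,0.0015],[0,0,0]],[[0,0,0],[0,0,0]],[[0,0,0],[0,0,0]],[[0,0,0],[0,0,0]],[[0,0,0],[0,0,0]]]'
python3 - <<'E'
from h import *
k=np.array([.448,.037,.116]);print(shift(k))
o=get_obs();g=o['ee_pos']-Rt(o)[:,2]*.019;print(g,w2m(g),o['force'])
E
```

```text
clock: 3.4
ee_pos: [0.4575, 0.0372, 0.0993]
tool_rot: [2.625, -0.003, 1.487]
force: [7.8, 10.0, -2.6]
gripper_width: 0.0259
[-0.9  0.  -0.1]
[0.44810416 0.03793921 0.11585754] [-130.33870116    0.28711124  115.85753947] [ 7.8167163  10.02282899 -2.56926462]
```

Gripped, width 25.9 mm. Next I'll swing the hood along its arc.

```bash
python3 -m pendant '[[[-0.0005,0.0057,-0.0092],[0,0,0]],[[0,0.0057,-0.009],[0,0,0]],[[0,0.0133,-0.0169],[0,0,0]],[[0,0.0149,-0.0155],[0,0,0]],[[0,0.0164,-0.0139],[0,0,0]],[[0,0.0177,-0.0122],[0,0,0]],[[0,0.0188,-0.0104],[0,0,0]],[[0,0.0198,-0.0085],[0,0,0]],[[0,0.0205,-0.0064],[0,0,0]],[[0,0.021,-0.0044],[0,0,0]]]'
cat > ha.py <<'E'
from h import *
o=get_obs();g=o['ee_pos']-Rt(o)[:,2]*.019;m=w2m(g)
a=np.arctan2(m[2]-115,85-m[0]);r=np.hypot(m[2]-115,85-m[0]);print('clock',o['clock'],'m',m.round(1),'ang',a.round(3),'r',r.round(1),'F',np.round(o['force'],1),'w',o['gripper_width'],turn(rot(30)))
import sys
for t in map(float,sys.argv[1:]):
    q=m2w(85-215*np.cos(t),m[1],115+215*np.sin(t)); print(t,(Rt(o).T@(q-g)*1000).round(1))
E
python3 ha.py 0.9 1.0
```

```text
clock: 4.4
ee_pos: [0.5375, 0.0308, 0.2678]
tool_rot: [2.629, -0.005, 1.488]
force: [0.1, 13.1, -3.5]
gripper_width: 0.026
clock 4.4 m [-50.    0.3 284.3] ang 0.898 r 216.6 F [ 0.1 13.1 -3.5] w 0.02596028957537601 [-0.61 -0.16 -0.27]
0.9 [-0.   0.8  1.5]
1.0 [ 0.1 22.1 -0.8]
```

```bash
python3 -m pendant '[[[0.001,0.0215,-0.002],[0,0,0]],[[0.001,0.0215,0],[0,0,0]],[[0,0.0214,0.002],[0,0,0]],[[0,0.0211,0.0042],[0,0,0]],[[0,0.0206,0.0063],[0,0,0]],[[0,0.0198,0.0083],[0,0,0]],[[0,0.0189,0.0102],[0,0,0]],[[0,0.009,0.0059],[0,0,0]],[[0,0.0088,0.0062],[0,0,0]]]'
python3 ha.py 1.7 1.75 1.8 1.82
```

```text
clock: 5.3
ee_pos: [0.6998, 0.018, 0.3116]
tool_rot: [2.627, -0.003, 1.487]
force: [-1.1, 3.7, -0.2]
gripper_width: 0.0255
clock 5.3 m [112.8   0.6 328.1] ang 1.701 r 214.9 F [-1.1  3.7 -0.2] w 0.025480337409481957 [-0.51 -0.03 -0.26]
1.7 [-0.  -0.1 -0.2]
1.75 [0.  8.4 6.5]
1.8 [ 0.1 16.5 13.6]
1.82 [ 0.1 19.6 16.5]
```

```bash
python3 -m pendant '[[[0,0.0085,0.0065],[0,0,0]],[[0,0.0045,0.004],[0,0,0]],[[0,0.004,0.0035],[0,0,0]],[[0,0,0],[0,0,0]]]'
python3 ha.py 1.8 1.82
```

```text
clock: 5.7
ee_pos: [0.7199, 0.0164, 0.3082]
tool_rot: [2.629, -0.002, 1.487]
force: [-12.1, 5.6, 4.3]
gripper_width: 0.026
clock 5.7 m [133.    0.6 324.8] ang 1.796 r 215.2 F [-12.1   5.6   4.3] w 0.025959196793783126 [-0.66 -0.03 -0.22]
1.8 [0.  0.5 0.7]
1.82 [0.  3.7 3.7]
```

At the stop (1.796 rad, 12 N against it). Next I'll release and back off.

```bash
python3 -m pendant '[[[0,0,0],[0,0,0]],[[0,0,0],[0,0,0]],[[0,0,0],[0,0,0]],[[0,0,-0.03],[0,0,0]],[[0,0,-0.03],[0,0,0]],[[0,0,-0.03],[0,0,0]]]' 0.4
python3 - <<'E'
from h import *
o=get_obs();c=get_calibration('wrist')
cv2.imwrite('pics/w2.png',read_camera('wrist'));
for n in('top','scene'): cv2.imwrite(f'pics/{n}2.png',read_camera(n)); print(n,proj(get_calibration(n),[m2w(-86,105,103),m2w(39,105,103),m2w(-58,-105,93)]).round(1))
print(o['clock'],w2m(o['ee_pos']))
E
```

```text
clock: 6.3
ee_pos: [0.6763, 0.0187, 0.3873]
tool_rot: [2.626, -0.002, 1.486]
force: [0.7, -0.7, 0.3]
gripper_width: 0.0528
top [[290.6 275.3]
 [288.5 209.1]
 [403.  256. ]]
scene [[274.8 235.2]
 [331.3 213.5]
 [361.5 297.9]]
6.3 [ 98.62319251  -0.59771232 387.31701288]
```

View pics/top2.png

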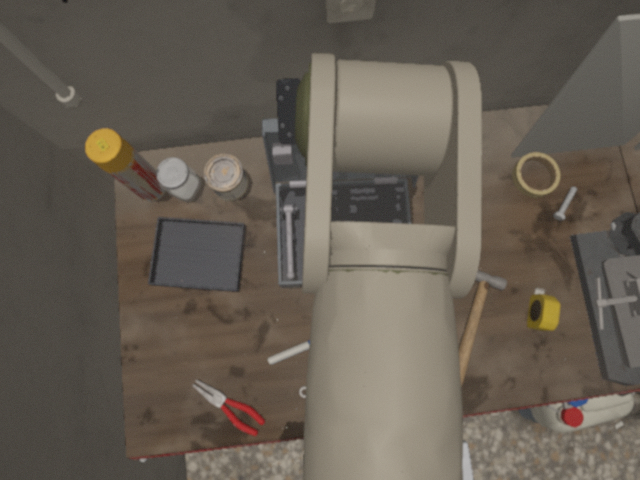

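View pics/scene2.png

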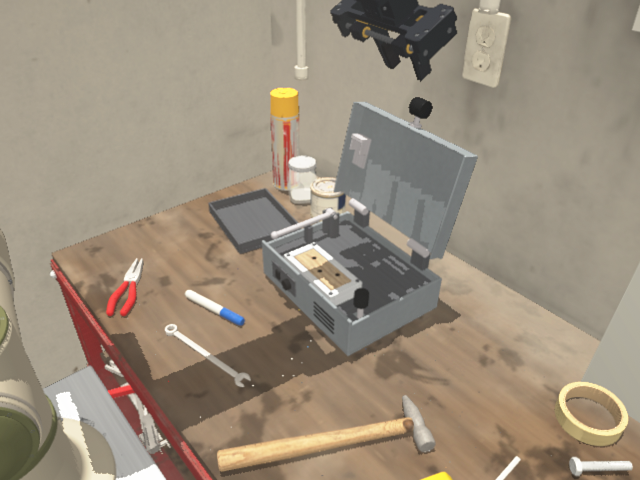

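View pics/w2.png

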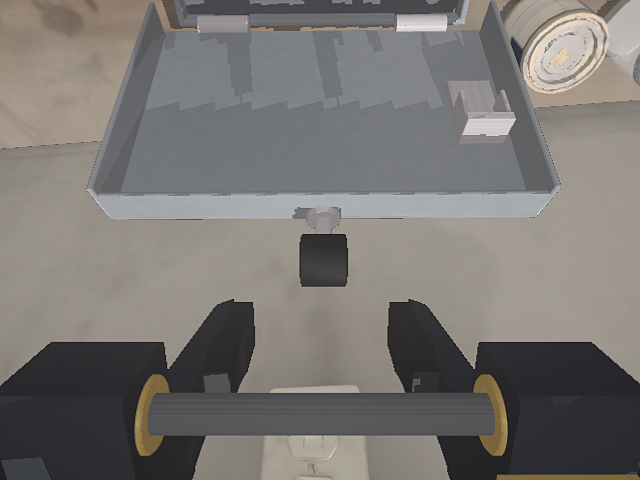

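The hood stays back. The ball end shows at about (290,276) in the top view and (274,235) in the scene view, close to the predicted (290.6,275.3) and (274.8,235.2). Next I'll triangulate it.

```bash
python3 - <<'E'
from h import *
t=cv2.imread('pics/top2.png');s=cv2.imread('pics/scene2.png')
a=cv2.resize(t[190:300,265:345],None,fx=5,fy=5,interpolation=2);b=cv2.resize(s[200:330,250:390],None,fx=4,fy=4,interpolation=2)
b=cv2.copyMakeBorder(b,0,30,0,0,0);h=max(a.shape[0],b.shape[0])
a=cv2.copyMakeBorder(a,0,h-a.shape[0],0,0,0);b=cv2.copyMakeBorder(b,0,h-b.shape[0],0,0,0)
c=np.hstack([a,b[:, :400]]);print(c.shape)
cv2.imwrite('pics/ball.png',c[:600,:800])
E
```

```text
(550, 800, 3)
```

View pics/ball.png

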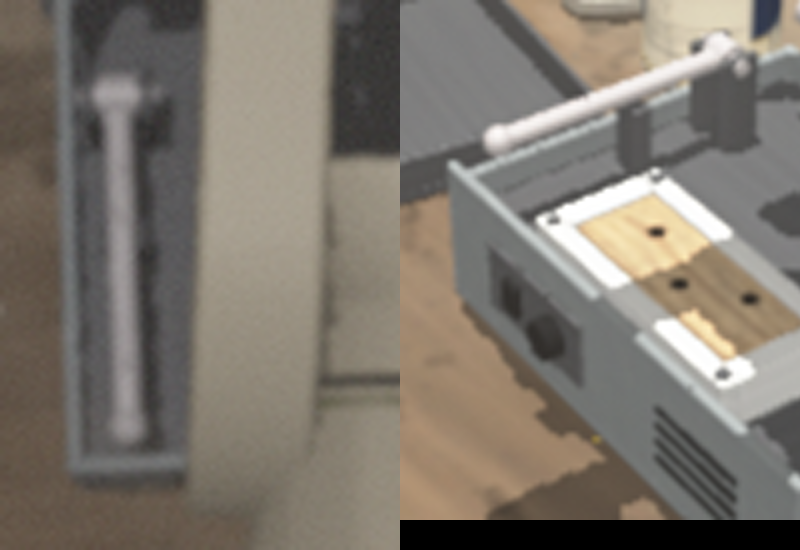

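```bash
python3 - <<'E'
from h import *
ct=get_calibration('top');cs=get_calibration('scene')
for n,a,b in (('ball',(130,427),(97,137)),('pivot',(116,93),(318,45))):
    x,r=tri([(ct,((a[0]+.5)/5-.5+265,(a[1]+.5)/5-.5+190)),(cs,((b[0]+.5)/4-.5+250,(b[1]+.5)/4-.5+200))]);print(n,x.round(4),w2m(x).round(1),np.round(r,4))
R=rot(30);g=m2w(-56,105,103)
pre=m2w(-56,105,103)-R[:,2]*.08
print(shift(g,.012),shift(pre,.012))
E
```

```text
ball [0.5001 0.139  0.1062] [-86.6 105.2 106.2] [0.0008 0.0008]
pivot [0.6239 0.1306 0.109 ] [ 37.4 106.8 109. ] [0.0019 0.0019]
[ 104.4 -276.8  182.7] [ 104.4 -277.1  102.7]
```

```bash
python3 -m pendant '[[[0,-0.04,0],[0,0,0]],[[0.012,-0.04,0.005],[0,0,0]],[[0.015,-0.04,0.015],[0,0,0]],[[0.015,-0.04,0.015],[0,0,0]],[[0.015,-0.04,0.015],[0,0,0]],[[0.0155,-0.04,0.017],[0,0,0]],[[0.016,-0.037,0.018],[0,0,0]],[[0.016,0,0.017],[0,0,0]],[[0,0,0],[0,0,0]],[[0,0,0],[0,0,0]]]' 0.64 10
python3 - <<'E'
from h import *
R=rot(30);g=m2w(-56,105,103);print(shift(g,.012),turn(R),get_obs()['gripper_width'])
E
```

```text
clock: 7.45
ee_pos: [0.4957, 0.1393, 0.1608]
tool_rot: [2.627, -0.001, 1.487]
force: [-0.3, 0.1, 0.8]
gripper_width: 0.0319
[-0.1  2.  79.6] [-0.52  0.02 -0.21] 0.031862650545544643
```

```bash
python3 -m pendant '[[[0,0.002,0.03],[0,0,0]],[[0,0,0.03],[0,0,0]],[[0,0,0.0195],[0,0,0]],[[0,0,0],[0,0,0]]]'
python3 -m pendant '[[[0,0,0],[0,0,0]],[[0,0,0],[0,0,0]],[[0,0,0],[0,0,0]],[[0,0,0],[0,0,0]]]' 1 10
python3 - <<'E'
from h import *
o=get_obs();R=rot(30);g=m2w(-56,105,103);print(shift(g,.012),turn(R),o['gripper_width'],o['force'])
cv2.imwrite('pics/s3.png',read_camera('scene')[150:400,200:480])
gg=o['ee_pos']-Rt(o)[:,2]*.012; p=gg
for a in np.arange(.1,1.45,.1):
    q=m2w(39-95*np.cos(a),105,103+95*np.sin(a)); print(round(a,1),(Rt(o).T@(q-p)*1000).round(1)); p=q
E
```

```text
clock: 7.85
ee_pos: [0.5368, 0.135, 0.0918]
tool_rot: [2.628, -0.001, 1.485]
force: [-0.0, -0.3, 1.1]
gripper_width: 0.0317
clock: 8.25
ee_pos: [0.5367, 0.1363, 0.0942]
tool_rot: [2.624, -0.002, 1.487]
force: [-2.2, 0.4, 4.5]
gripper_width: 0.0097
[-0.5 -0.9  1.4] [-0.35 -0.   -0.24] 0.009662210449263593 [-2.16840795  0.44278846  4.50664334]
0.1 [-0.4  4.2 -6.6]
0.2 [ 0.   5.9 -7.5]
0.3 [ 0.   6.6 -6.8]
0.4 [ 0.   7.2 -6.1]
0.5 [ 0.   7.8 -5.4]
0.6 [ 0.   8.3 -4.6]
0.7 [ 0.   8.7 -3.7]
0.8 [ 0.   9.1 -2.8]
0.9 [ 0.   9.3 -1.9]
1.0 [ 0.   9.4 -1. ]
1.1 [ 0.   9.5 -0. ]
1.2 [0.  9.5 0.9]
1.3 [0.  9.3 1.9]
1.4 [0.  9.1 2.8]
```

View pics/s3.png

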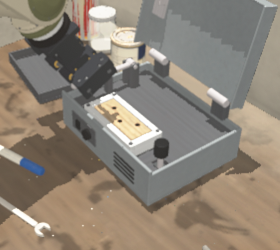

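The width reads 9.7 mm, so the 10 mm rod is held; in the crop the gripper is over it at (90,75). Next I'll swing it up.

```bash
python3 -m pendant '[[[0,0.0047,-0.008],[0,0,0]],[[0,0.0059,-0.0075],[0,0,0]],[[0,0.0066,-0.0068],[0,0,0]],[[0,0.0072,-0.0061],[0,0,0]],[[0,0.0078,-0.0054],[0,0,0]],[[0,0.0083,-0.0046],[0,0,0]],[[0,0.0178,-0.0065],[0,0,0]],[[0,0.0187,-0.0029],[0,0,0]],[[0,0.0095,0],[0,0,0]],[[0,0.0095,0.0009],[0,0,0]]]'
python3 - <<'E'
from h import *
o=get_obs();gg=o['ee_pos']-Rt(o)[:,2]*.012;m=w2m(gg)
print(m,np.arctan2(m[2]-103,39-m[0]),np.hypot(m[2]-103,39-m[0]),o['force'],o['gripper_width']);p=gg
for a in (1.3,1.4,1.5,1.6,1.7,1.8,1.9,2.):
    q=m2w(39-95*np.cos(a),105,103+95*np.sin(a)); print(round(a,1),(Rt(o).T@(q-p)*1000).round(1)); p=q
cv2.imwrite('pics/s4.png',read_camera('scene')[80:400,200:500])
E
```

```text
clock: 9.3
ee_pos: [0.5977, 0.1307, 0.1827]
tool_rot: [2.624, -0.002, 1.487]
force: [1.0, -0.0, -0.7]
gripper_width: 0.0004
[  5.36333161 104.7765126  193.14658399] 1.2136634523957412 96.2176286638469 [ 1.03611752 -0.04301006 -0.70404021] 0.0004291798358675781
1.3 [0.3 7.8 2.9]
1.4 [0.  9.1 2.8]
1.5 [0.  8.8 3.7]
1.6 [0.  8.3 4.5]
1.7 [0.  7.9 5.3]
1.8 [0.  7.3 6.1]
1.9 [0.  6.6 6.8]
2.0 [0.  5.9 7.4]
```

View pics/s4.png

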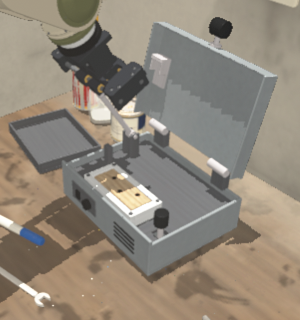

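The fingers are at 0.4 mm, so the rod slipped out partway. I'll look at where it stands.

```bash
python3 - <<'E'
from h import *
cs=get_calibration('scene');s=read_camera('scene')
zoom(s,260,120,130,110,6,'pics/s5.png')
for a in (.6,.8,1.,1.2,1.4): print(a,((proj(cs,[m2w(39-125*np.cos(a),105,103+125*np.sin(a)),m2w(39-60*np.cos(a),105,103+60*np.sin(a))])-[260,120])*6).round(0).tolist())
c=get_calibration('wrist');cv2.imwrite('pics/w5.png',read_camera('wrist'))
for a in (.6,.8,1.,1.2,1.4): print(a,proj(c,[m2w(39-125*np.cos(a),105,103+125*np.sin(a))]).round(0).tolist())
E
```

```text
0.6 [[144.0, 464.0], [298.0, 517.0]]
0.8 [[189.0, 390.0], [319.0, 483.0]]
1.0 [[246.0, 323.0], [345.0, 452.0]]
1.2 [[310.0, 267.0], [374.0, 426.0]]
1.4 [[378.0, 224.0], [405.0, 406.0]]
0.6 [[325.0, 149.0]]
0.8 [[326.0, 240.0]]
1.0 [[326.0, 327.0]]
1.2 [[326.0, 398.0]]
1.4 [[326.0, 445.0]]
```

View pics/s5.png

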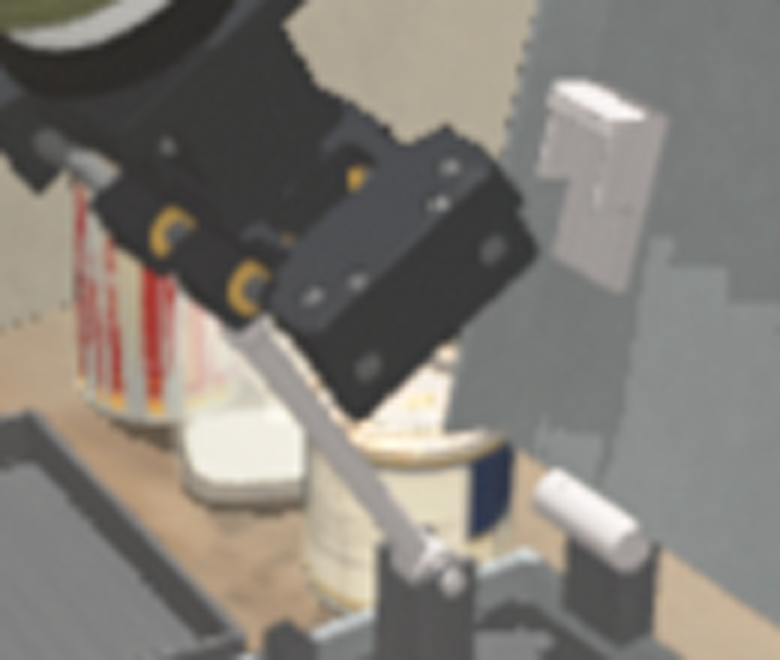

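View pics/w5.png

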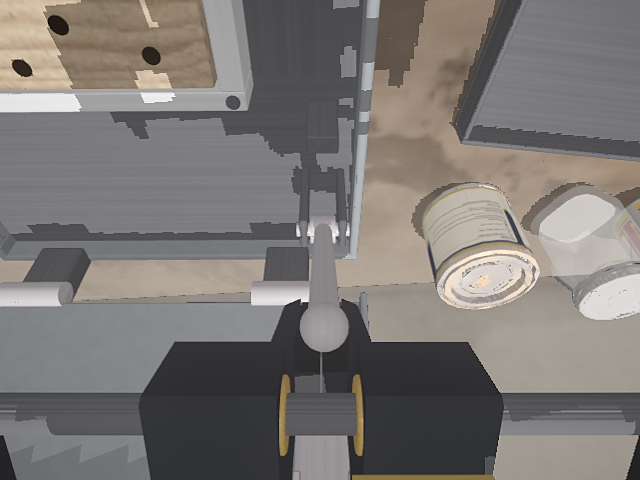

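The wrist view shows the ball at (325,327), which corresponds to a rod angle of about 1.0, with the rod on the robot side of the shut fingers. The pinch slipped, so I'll go around it and push it back with closed fingers from the front.

```bash
python3 -m pendant '[[[-0.015,0,0],[0,0,0]],[[-0.017,0,0],[0,0,0]],[[0,-0.015,0.003],[0,0,0]],[[0,-0.015,0.003],[0,0,0]],[[0,-0.015,0.003],[0,0,0]],[[0.014,0,0],[0,0,0]],[[0.014,0,0],[0,0,0]],[[0,0,0],[0,0,0]]]' 1 10
python3 - <<'E'
from h import *
o=get_obs();print(w2m(o['ee_pos']),o['force'])
cv2.imwrite('pics/w6.png',read_camera('wrist'))
E
```

```text
clock: 10.25
ee_pos: [0.5613, 0.1308, 0.151]
tool_rot: [2.626, -0.002, 1.488]
force: [0.8, -0.3, 0.3]
gripper_width: 0.0005
[-24.92332943 101.91786068 151.03196676] [ 0.82176799 -0.28102548  0.33354905]
```

View pics/w6.png

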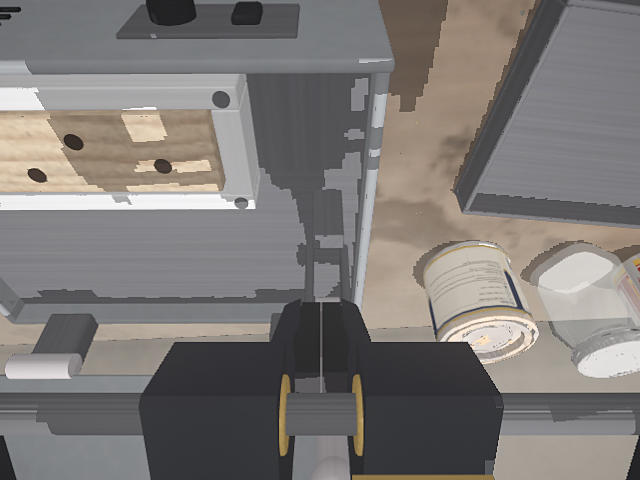

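The fingers are now in front of the rod; the ball shows behind them at (335,460). Next I'll push it back.

```bash
python3 -m pendant '[[[0,0.0125,0.001],[0,0,0]],[[0,0.0125,0.001],[0,0,0]],[[0,0.0125,0.001],[0,0,0]],[[0,0.0125,0.001],[0,0,0]],[[0,0.008,0.0055],[0,0,0]],[[0,0.008,0.0055],[0,0,0]],[[0,0.006,0.0045],[0,0,0]]]'
python3 - <<'E'
from h import *
o=get_obs();print(w2m(o['ee_pos']),o['force'])
cs=get_calibration('scene');s=read_camera('scene')
zoom(s,260,90,150,130,5,'pics/s7.png')
for a in (1.6,1.8,1.9,2.0): print(a,((proj(cs,[m2w(39-125*np.cos(a),105,103+125*np.sin(a))])-[260,90])*5).round(0).tolist())
E
```

```text
clock: 11.0
ee_pos: [0.6342, 0.1234, 0.1694]
tool_rot: [2.626, -0.002, 1.486]
force: [-1.0, -0.1, -0.5]
gripper_width: 0.0003
[ 48.33462769 100.35210342 169.39225896] [-0.98079351 -0.09913011 -0.4864267 ]
1.6 [[372.0, 314.0]]
1.8 [[428.0, 304.0]]
1.9 [[454.0, 304.0]]
2.0 [[479.0, 308.0]]
```

View pics/s7.png

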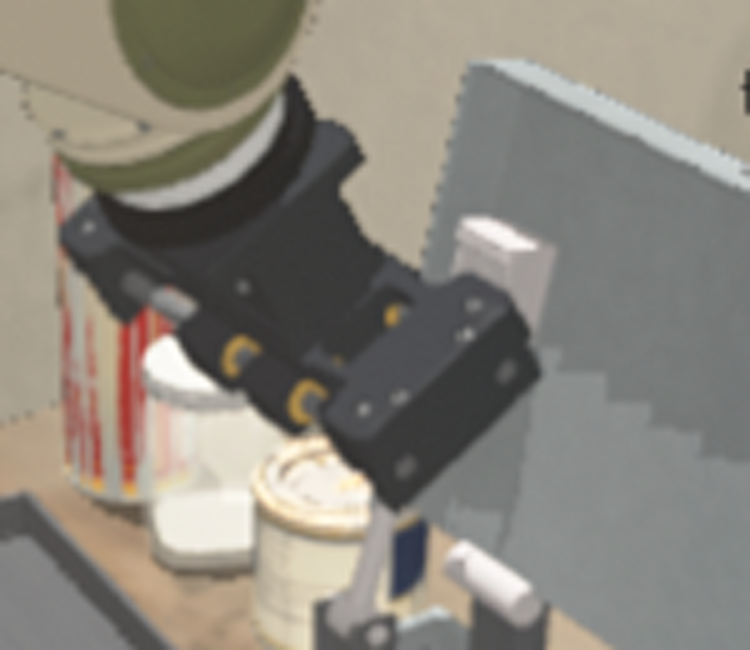

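```bash
python3 -m pendant '[[[0,0.004,0.003],[0,0,0]],[[0,0.004,0.003],[0,0,0]],[[0,0,0],[0,0,0]]]'
python3 -m pendant '[[[0,0.003,0.0025],[0,0,0]],[[0,0,0],[0,0,0]]]'
```

```text
clock: 11.35
ee_pos: [0.6439, 0.1229, 0.1683]
tool_rot: [2.626, -0.002, 1.487]
force: [0.9, -0.9, -0.6]
gripper_width: 0.0008
clock: 11.55
ee_pos: [0.6461, 0.1229, 0.1674]
tool_rot: [2.63, -0.001, 1.487]
force: [-13.5, -0.5, 6.6]
gripper_width: 0.0007
```

The force rose to 13.5 N, which is the rod's stop. I'll back straight off and look.

```bash
python3 -m pendant '[[[0,-0.02,-0.01],[0,0,0]],[[0,-0.02,-0.03],[0,0,0]],[[-0.01,-0.02,-0.045],[0,0,0]],[[-0.01,0,-0.048],[0,0,0]],[[-0.01,0,-0.048],[0,0,0]]]' 0.3 20
python3 - <<'E'
from h import *
o=get_obs();print(w2m(o['ee_pos']),o['force'])
cs=get_calibration('scene');s=read_camera('scene')
zoom(s,260,90,150,130,5,'pics/s8.png')
E
```

```text
clock: 12.05
ee_pos: [0.5026, 0.1045, 0.2969]
tool_rot: [2.626, -0.002, 1.487]
force: [0.1, 0.2, 0.5]
gripper_width: 0.0384
[-81.35825397  70.95586204 296.8969515 ] [0.14725405 0.18886782 0.49833459]
```

View pics/s8.png

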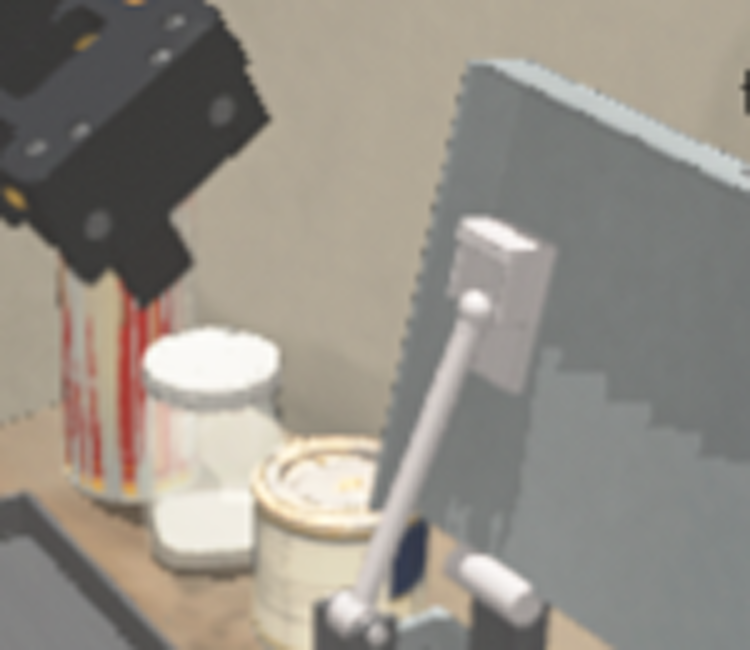

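The ball is at (475,305); angle 2.0 predicts (479,308), so the rod is at its stop. Back to the hood knob.

```bash
python3 - <<'E'
from h import *
R=rot(30);k=m2w(133,0.6,324.8);print(shift(k),shift(k-R[:,2]*.08),turn(R))
E
```

```text
[-69.4 195.6 109.8] [-69.4 195.9  29.8] [ 0.21 -0.04 -0.2 ]
```

```bash
python3 -m pendant '[[[-0.014,0.036,-0.005],[0,0,0]],[[-0.014,0.04,-0.005],[0,0,0]],[[-0.014,0.04,0],[0,0,0]],[[-0.0138,0.04,0.01],[0,0,0]],[[-0.0138,0.04,0.025],[0,0,0]],[[0,0,0],[0,0,0]],[[0,0,0],[0,0,0]]]' 0.4 20
python3 - <<'E'
from h import *
o=get_obs();R=rot(30);k=m2w(133,0.6,324.8);print(shift(k),turn(R),o['gripper_width'])
c=get_calibration('wrist');cv2.imwrite('pics/w9.png',read_camera('wrist'));print(proj(c,k))
E
```

```text
clock: 12.8
ee_pos: [0.6808, 0.0193, 0.369]
tool_rot: [2.628, -0.002, 1.486]
force: [0.2, 0.3, -0.5]
gripper_width: 0.053
[ 0.3  4.3 72.2] [-0.55  0.03 -0.28] 0.053029374433612796
[[323.70703144 279.72727933]]
```

View pics/w9.png

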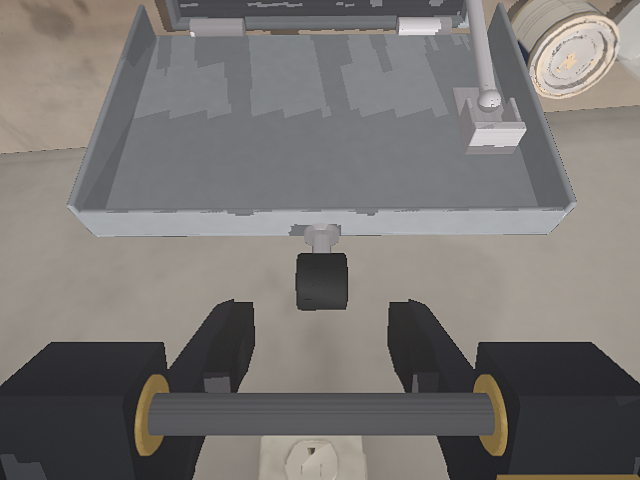

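The knob is at (323,281), as predicted. Next I'll go in and grip.

```bash
python3 -m pendant '[[[0,0.003,0.024],[0,0,0]],[[0,0,0.024],[0,0,0]],[[0,0,0.024],[0,0,0]],[[0,0,0],[0,0,0]],[[0,0,0],[0,0,0]]]'
python3 ha.py
python3 -m pendant '[[[0,0,0],[0,0,0]],[[0,0,0],[0,0,0]],[[0,0,0],[0,0,0]],[[0,0,0],[0,0,0]]]' 1 25
python3 ha.py 1.75 1.7 1.65 1.6 1.55 1.5 1.45 1.41
```

```text
clock: 13.35
ee_pos: [0.7178, 0.0171, 0.3109]
tool_rot: [2.624, -0.002, 1.487]
force: [0.1, -0.1, 0.0]
gripper_width: 0.0528
clock 13.35 m [130.8   1.1 327.4] ang 1.783 r 217.2 F [ 0.1 -0.1  0. ] w 0.05282449653133077 [-0.36  0.01 -0.21]
clock: 13.75
ee_pos: [0.7183, 0.0166, 0.3099]
tool_rot: [2.625, -0.002, 1.487]
force: [-3.1, -0.5, 2.7]
gripper_width: 0.026
clock 13.75 m [131.4   0.7 326.4] ang 1.787 r 216.4 F [-3.1 -0.5  2.7] w 0.025972813088612774 [-0.4   0.02 -0.24]
1.75 [-0.  -6.9 -4.1]
1.7 [ -0.1 -15.3 -10.8]
1.65 [ -0.1 -24.1 -17. ]
1.6 [ -0.1 -33.1 -22.8]
1.55 [ -0.2 -42.4 -28.2]
1.5 [ -0.2 -52.  -33.1]
1.45 [ -0.3 -61.8 -37.4]
1.41 [ -0.3 -69.8 -40.6]
```

```bash
python3 -m pendant '[[[0,-0.0035,-0.002],[0,0,0]],[[0,-0.0035,-0.002],[0,0,0]],[[0,-0.0042,-0.0034],[0,0,0]],[[0,-0.0042,-0.0033],[0,0,0]],[[0,-0.0044,-0.0031],[0,0,0]],[[0,-0.0044,-0.0031],[0,0,0]],[[0,-0.0045,-0.0029],[0,0,0]],[[0,-0.0045,-0.0029],[0,0,0]]]'
python3 ha.py 1.6 1.55 1.5 1.45 1.41
python3 - <<'E'
from h import *
zoom(read_camera('scene'),260,70,150,130,5,'pics/s10.png')
E
```

```text
clock: 14.55
ee_pos: [0.679, 0.0197, 0.3147]
tool_rot: [2.621, -0.001, 1.486]
force: [2.7, -1.2, 5.6]
gripper_width: 0.0253
clock 14.55 m [ 91.8   0.6 331.2] ang 1.602 r 216.3 F [ 2.7 -1.2  5.6] w 0.025319261483951465 [-0.15  0.05 -0.24]
1.6 [-0.  -1.1  0.9]
1.55 [ -0.  -10.4  -4.5]
1.5 [ -0.1 -19.9  -9.4]
1.45 [ -0.1 -29.7 -13.9]
1.41 [ -0.2 -37.7 -17.1]
```

View pics/s10.png

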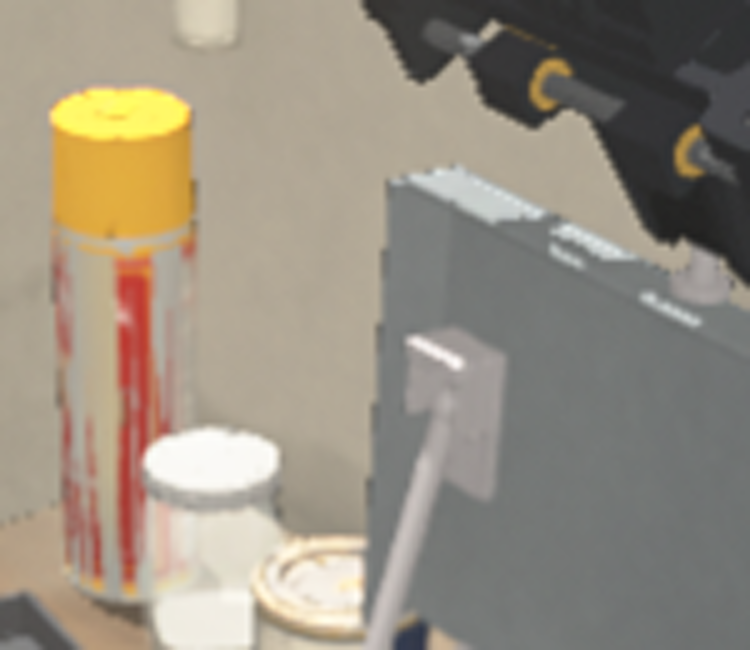

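The ball is on the pad just below its shelf, at (445,395). I'll keep lowering.

```bash
python3 -m pendant '[[[0,-0.005,-0.0018],[0,0,0]],[[0,-0.005,-0.0025],[0,0,0]],[[0,-0.0048,-0.0025],[0,0,0]],[[0,-0.0048,-0.0025],[0,0,0]],[[0,-0.0049,-0.0022],[0,0,0]],[[0,-0.0049,-0.0022],[0,0,0]]]'
python3 ha.py 1.45 1.43 1.41 1.39
python3 - <<'E'
from h import *
zoom(read_camera('scene'),260,70,150,130,5,'pics/s11.png')
E
```

```text
clock: 15.2
ee_pos: [0.647, 0.0222, 0.313]
tool_rot: [2.619, -0.001, 1.486]
force: [0.6, -1.3, 9.2]
gripper_width: 0.026
clock 15.2 m [ 59.7   0.6 329.4] ang 1.453 r 215.9 F [ 0.6 -1.3  9.2] w 0.026027257469201204 [-0.05  0.07 -0.24]
1.45 [-0.  -1.   0.6]
1.43 [-0.  -5.  -1.1]
1.41 [-0.  -9.  -2.6]
1.39 [ -0.1 -13.   -4.1]
```

View pics/s11.png

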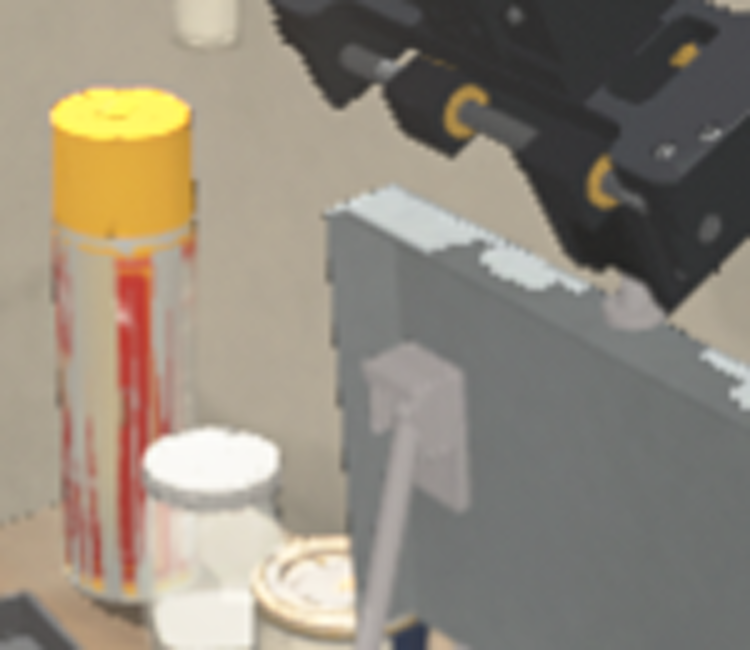

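```bash
python3 -m pendant '[[[0,-0.004,-0.0015],[0,0,0]],[[0,-0.004,-0.0015],[0,0,0]],[[0,0,0],[0,0,0]]]'
python3 ha.py 1.41
```

```text
clock: 15.55
ee_pos: [0.6384, 0.0229, 0.3116]
tool_rot: [2.619, -0.001, 1.486]
force: [-1.6, -0.9, 10.5]
gripper_width: 0.026
clock 15.55 m [ 51.1   0.6 328.1] ang 1.413 r 215.8 F [-1.6 -0.9 10.5] w 0.0259564643091979 [-0.08  0.08 -0.23]
1.41 [-0.  -0.8  0.5]
```

```bash
python3 -m pendant '[[[0,-0.003,-0.001],[0,0,0]],[[0,0,0],[0,0,0]]]'
python3 ha.py 1.41;python3 - <<'E'
from h import *
zoom(read_camera('scene'),260,70,150,130,5,'pics/s12.png')
E
```

```text
clock: 15.75
ee_pos: [0.6355, 0.0231, 0.3111]
tool_rot: [2.619, -0.001, 1.486]
force: [-1.1, -1.1, 11.3]
gripper_width: 0.0257
clock 15.75 m [ 48.1   0.6 327.6] ang 1.399 r 215.8 F [-1.1 -1.1 11.3] w 0.02569023563273426 [-0.05  0.08 -0.23]
1.41 [0.  1.9 1.5]
```

View pics/s12.png

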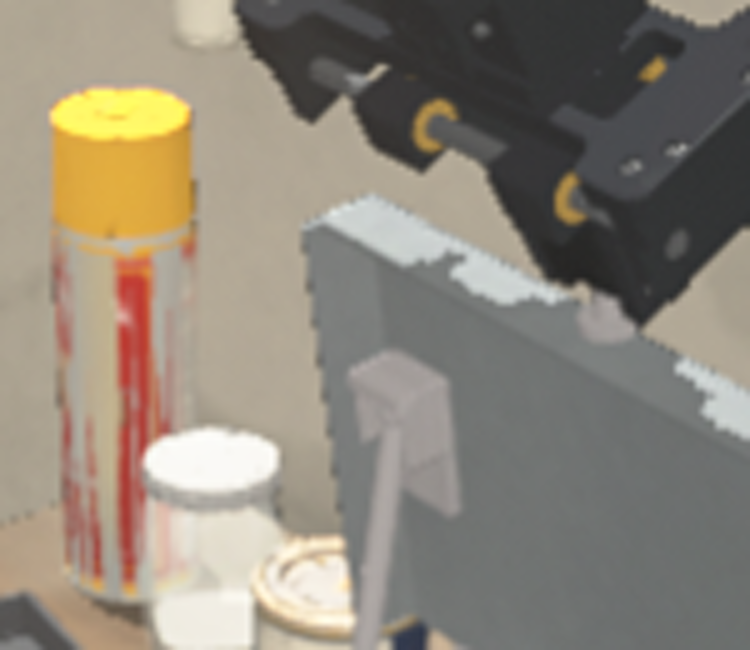

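```bash
python3 -m pendant '[[[0,-0.002,-0.0015],[0,0,0]],[[0,0,0],[0,0,0]]]'
python3 ha.py 1.41
python3 -m pendant '[[[0,-0.002,-0.0015],[0,0,0]],[[0,0,0],[0,0,0]]]'
python3 ha.py 1.41
```

```text
clock: 16.0
ee_pos: [0.633, 0.0233, 0.3107]
tool_rot: [2.62, -0.001, 1.486]
force: [2.7, -1.2, 7.1]
gripper_width: 0.0254
clock 16.0 m [ 45.7   0.6 327.2] ang 1.388 r 215.8 F [ 2.7 -1.2  7.1] w 0.025415561751012512 [-0.11  0.08 -0.24]
1.41 [0.  4.3 2.4]
clock: 16.2
ee_pos: [0.6306, 0.0235, 0.3103]
tool_rot: [2.621, -0.001, 1.486]
force: [6.2, -2.2, 3.5]
gripper_width: 0.0259
clock 16.2 m [ 43.3   0.5 326.8] ang 1.376 r 215.8 F [ 6.2 -2.2  3.5] w 0.025908929407424165 [-0.16  0.07 -0.25]
1.41 [0.  6.5 3.2]
```

```bash
python3 - <<'E'
from h import *
cs=get_calibration('scene');s=read_camera('scene')
zoom(s,290,80,110,110,7,'pics/s13.png')
for a in (1.6,1.65,1.7,1.75): print(a,((proj(cs,[m2w(39-125*np.cos(a),105,103+125*np.sin(a)),m2w(39-90*np.cos(a),105,103+90*np.sin(a))])-[290,80])*7).round(0).tolist())
for a in (1.35,1.38,1.41,1.44):
    e=lambda s,n,y:m2w(85-s*np.cos(a)-n*np.sin(a)*-1*-1,y,115+s*np.sin(a)-n*np.cos(a))
    print(a,((proj(cs,[m2w(85-185*np.cos(a)+5*np.sin(a),130,115+185*np.sin(a)+5*np.cos(a))])-[290,80])*7).round(0).tolist(), ((proj(cs,[m2w(85-185*np.cos(a)+5*np.sin(a),0,115+185*np.sin(a)+5*np.cos(a))])-[290,80])*7).round(0).tolist())
E
```

```text
1.6 [[311.0, 509.0], [305.0, 634.0]]
1.65 [[331.0, 504.0], [319.0, 631.0]]
1.7 [[351.0, 500.0], [333.0, 627.0]]
1.75 [[370.0, 497.0], [346.0, 625.0]]
1.35 [[279.0, 210.0]] [[627.0, 395.0]]
1.38 [[297.0, 201.0]] [[646.0, 385.0]]
1.41 [[315.0, 193.0]] [[664.0, 376.0]]
1.44 [[333.0, 186.0]] [[683.0, 368.0]]
```

View pics/s13.png

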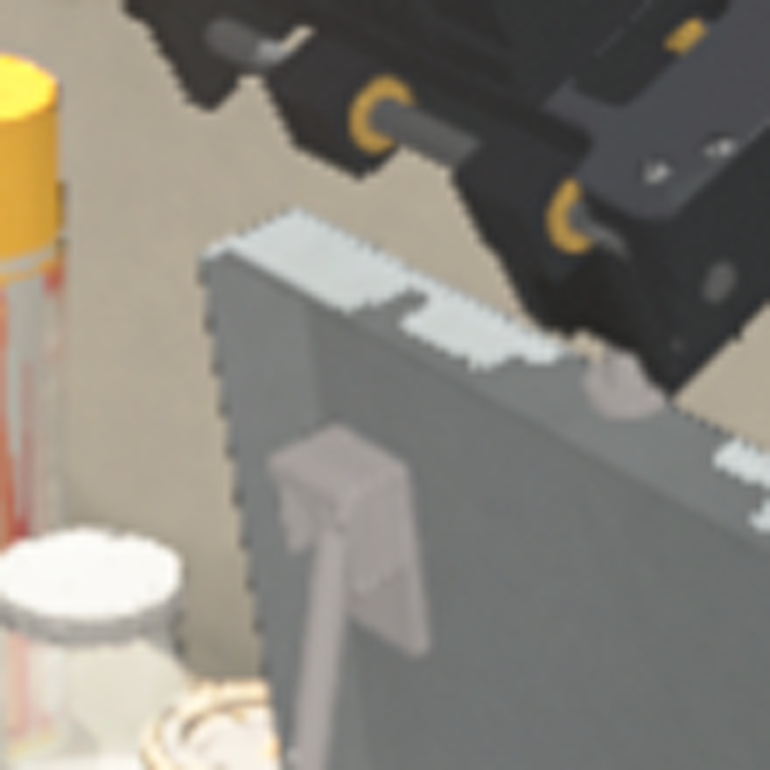

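```bash
python3 -m pendant '[[[0,-0.002,-0.001],[0,0,0]],[[0,0,0],[0,0,0]]]'
python3 ha.py 1.41
python3 -m pendant '[[[0,-0.002,-0.001],[0,0,0]],[[0,0,0],[0,0,0]]]'
python3 ha.py 1.41;python3 - <<'E'
from h import *
cs=get_calibration('scene');s=read_camera('scene')
zoom(s,290,80,110,110,7,'pics/s14.png')
E
```

```text
clock: 16.45
ee_pos: [0.6288, 0.0236, 0.31]
tool_rot: [2.62, -0.001, 1.486]
force: [9.6, -1.8, 2.3]
gripper_width: 0.0256
clock 16.45 m [ 41.4   0.5 326.5] ang 1.368 r 215.9 F [ 9.6 -1.8  2.3] w 0.025613390544068637 [-0.12  0.07 -0.26]
1.41 [0.  8.3 3.9]
clock: 16.65
ee_pos: [0.6269, 0.0237, 0.3096]
tool_rot: [2.62, -0.001, 1.486]
force: [14.6, -1.7, -0.2]
gripper_width: 0.0259
clock 16.65 m [ 39.5   0.4 326.1] ang 1.359 r 216.0 F [14.6 -1.7 -0.2] w 0.02592960417915269 [-0.1   0.07 -0.26]
1.41 [ 0.1 10.1  4.6]
```

View pics/s14.png

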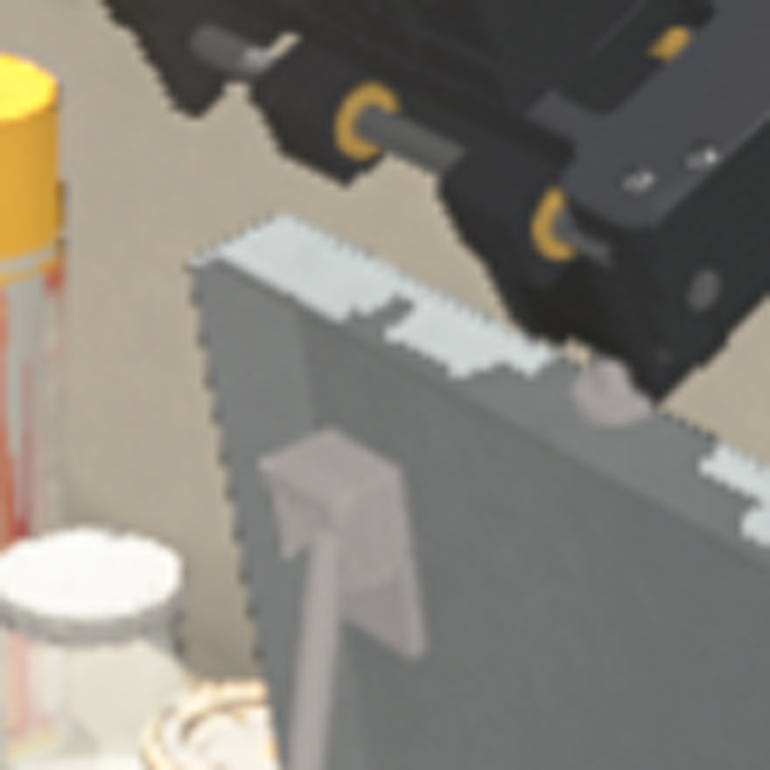

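The hood resists with 14.6 N and the ball is tucked under the shelf at (325,520). I'll relax the push and see where the force drops to zero.

```bash
python3 -m pendant '[[[0,0.003,0.001],[0,0,0]],[[0,0.001,0.0005],[0,0,0]],[[0,0,0],[0,0,0]]]'
python3 ha.py 1.41
python3 -m pendant '[[[0,0.002,0.001],[0,0,0]],[[0,0,0],[0,0,0]]]'
python3 ha.py 1.41
```

```text
clock: 17.0
ee_pos: [0.6303, 0.0235, 0.3102]
tool_rot: [2.622, -0.001, 1.486]
force: [6.4, -1.4, 2.4]
gripper_width: 0.0258
clock 17.0 m [ 43.    0.5 326.7] ang 1.375 r 215.8 F [ 6.4 -1.4  2.4] w 0.02575541438758313 [-0.25  0.07 -0.25]
1.41 [0.  6.8 3.3]
clock: 17.2
ee_pos: [0.6322, 0.0234, 0.3105]
tool_rot: [2.623, -0.001, 1.486]
force: [1.7, -2.7, 6.6]
gripper_width: 0.0256
clock 17.2 m [ 45.    0.6 327. ] ang 1.384 r 215.8 F [ 1.7 -2.7  6.6] w 0.02559664213191699 [-0.29  0.07 -0.23]
1.41 [0.  5.  2.6]
```

The response is elastic and reversible, so the hood rests on the rod at about 1.39 by my scale. Next I'll release in place and check before leaving.

```bash
python3 -m pendant '[[[0,0,0],[0,0,0]],[[0,0,0],[0,0,0]],[[0,0,0],[0,0,0]],[[0,0,0],[0,0,0]]]' 0.4 25
python3 - <<'E'
from h import *
cs=get_calibration('scene');s=read_camera('scene')
zoom(s,290,80,110,110,7,'pics/s15.png')
E
python3 -m pendant '[[[0,0,0],[0,0,0]],[[0,0,0],[0,0,0]]]' 
python3 - <<'E'
from h import *
s=read_camera('scene')
zoom(s,290,80,110,110,7,'pics/s16.png'); print(cv2.absdiff(cv2.imread('pics/s15.png'),cv2.imread('pics/s16.png')).mean())
E
```

```text
clock: 17.6
ee_pos: [0.6316, 0.0239, 0.3088]
tool_rot: [2.627, -0.002, 1.487]
force: [-0.3, -0.5, 0.5]
gripper_width: 0.0525
clock: 17.85
ee_pos: [0.6318, 0.0238, 0.3091]
tool_rot: [2.626, -0.002, 1.487]
force: [-0.3, 0.1, 0.1]
gripper_width: 0.0528
0.8796615505706414
```

View pics/s16.png

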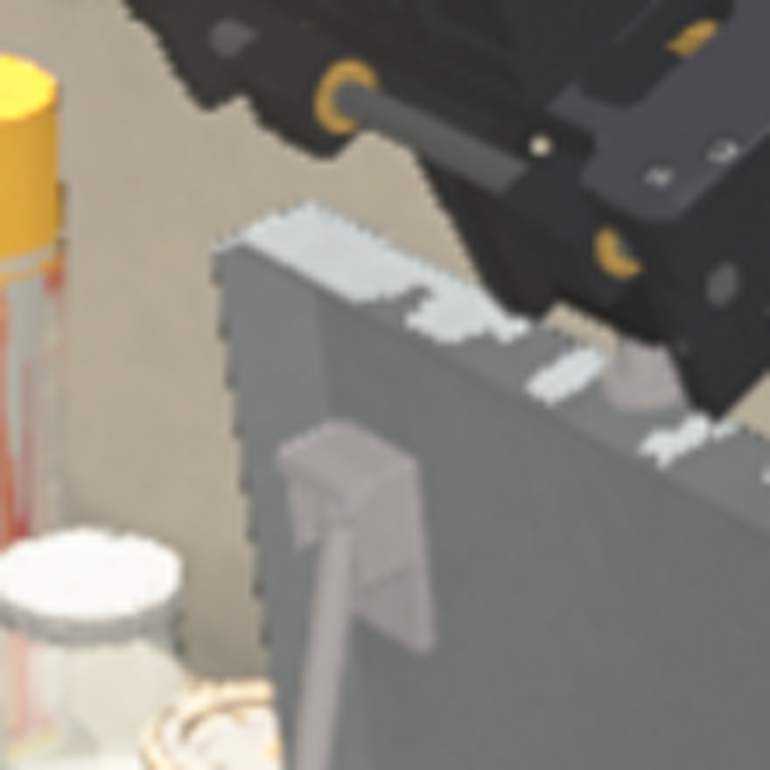

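The hood stands unaided with the fingers open (corner steady at (312,203)). Next I'll retreat, turn the tool upright and go above the knock-out.

```bash
python3 -m pendant '[[[0,0,-0.035],[0,0,0]],[[0,0,-0.035],[0,0,0]],[[0,-0.01,-0.035],[0,0,0]],[[0,-0.03,0],[7.5,0,0]],[[-0.02,-0.03,0],[7.5,0,0]],[[-0.02,-0.03,0],[7.5,0,0]],[[-0.02,-0.02,0],[7.5,0,0]],[[0,0,0],[0,0,0]]]' 0.4
python3 - <<'E'
from h import *
o=get_obs();k=m2w(-58,-105,93)
print(turn(rot(0)),shift(k),w2m(o['ee_pos']))
c=get_calibration('wrist');im=read_camera('wrist');cv2.imwrite('pics/w17.png',im);print(proj(c,[m2w(-58,-105,105.5),m2w(-58,0,85)]))
E
```

```text
clock: 18.7
ee_pos: [0.4639, -0.0239, 0.359]
tool_rot: [-3.131, -0.002, 1.484]
force: [0.1, 0.1, -0.9]
gripper_width: 0.0532
[-0.62 -0.1  -0.36] [-45.1  54.8 284.3] [-109.62803378  -60.04163321  358.99739743]
[[277.94518825 248.38549327]
 [378.24989971 241.71176335]]
```

View pics/w17.png

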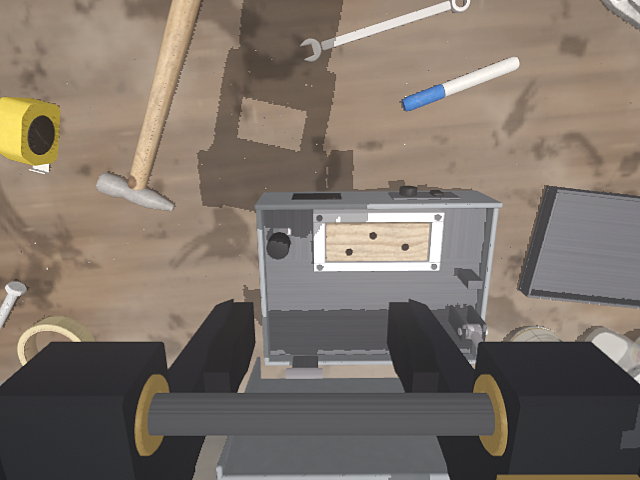

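The knock-out knob is at (278,243) and the block at (378,242), with predictions (278,248) and (378,242). I'll move closer and refine.

```bash
python3 -m pendant '[[[-0.011,0.013,0.04],[0,0,0]],[[-0.011,0.013,0.04],[0,0,0]],[[-0.011,0.013,0.04],[0,0,0]],[[-0.011,0.013,0.04],[0,0,0]],[[0,0,0.02],[0,0,0]],[[0,0,0],[0,0,0]]]' 0.58
python3 - <<'E'
from h import *
o=get_obs();k=m2w(-58,-105,93)
print(turn(rot(0)),shift(k),w2m(o['ee_pos']),o['gripper_width'])
c=get_calibration('wrist');im=read_camera('wrist');cv2.imwrite('pics/w18.png',im);print(proj(c,[m2w(-58,-105,105.5),m2w(-58,0,85)]))
m=(im.max(2)<45).astype(np.uint8);m[300:]=0
for q in cv2.findContours(m,0,2)[0]:
    if cv2.contourArea(q)>150: print(cv2.boundingRect(q),cv2.minEnclosingCircle(q),cv2.contourArea(q))
E
```

```text
clock: 19.35
ee_pos: [0.5103, -0.0691, 0.1766]
tool_rot: [-3.131, -0.003, 1.487]
force: [-0.0, 0.3, 1.1]
gripper_width: 0.0369
[-0.6  -0.18 -0.22] [ -3.8   2.7 102.6] [ -59.80588574 -101.43855316  176.5902892 ] 0.03693101049219701
[[316.22708828 264.64713318]
 [488.55797663 252.02656788]]
```

View pics/w18.png

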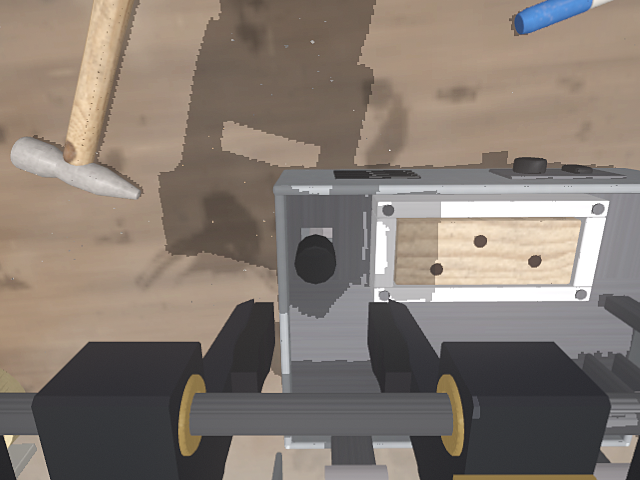

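The knob's top face is centred at about (316,263) and the nest centre at (488,252), against predictions (316,265) and (489,252). Next I'll descend.

```bash
python3 -m pendant '[[[-0.0035,0.0025,0.03],[0,0,0]],[[0,0,0.03],[0,0,0]],[[0,0,0.02],[0,0,0]],[[0,0,0.008],[0,0,0]],[[0,0,0],[0,0,0]]]' 0.63
python3 - <<'E'
from h import *
o=get_obs();k=m2w(-58,-105,93)
print(turn(rot(0)),shift(k),w2m(o['ee_pos']),o['gripper_width'],o['force'])
E
```

```text
clock: 19.9
ee_pos: [0.5129, -0.0734, 0.0918]
tool_rot: [-3.135, -0.001, 1.487]
force: [-0.1, 0.8, 1.0]
gripper_width: 0.0326
[-0.36 -0.09 -0.2 ] [ 0.5 -1.2 17.8] [ -56.85873374 -105.46767197   91.76357465] 0.03263643675959538 [-0.06042937  0.76171252  0.95010731]
```

```bash
python3 -m pendant '[[[0,-0.001,0.004],[0,0,0]],[[0,0,0],[0,0,0]]]' 0.63 
python3 -m pendant '[[[0,0,0],[0,0,0]],[[0,0,0],[0,0,0]],[[0,0,0],[0,0,0]],[[0,0,0],[0,0,0]]]' 1 50
python3 -m pendant '[[[0,0,-0.004],[0,0,0]],[[0,0,-0.004],[0,0,0]],[[0,0,-0.004],[0,0,0]],[[0,0,-0.004],[0,0,0]],[[0,0,-0.004],[0,0,0]],[[0,0,0],[0,0,0]]]'
```

```text
clock: 20.1
ee_pos: [0.5117, -0.0735, 0.0878]
tool_rot: [-3.135, -0.001, 1.487]
force: [-0.8, 0.3, 0.1]
gripper_width: 0.0328
clock: 20.5
ee_pos: [0.5117, -0.0724, 0.0876]
tool_rot: [-3.135, -0.004, 1.486]
force: [1.5, 8.8, 3.1]
gripper_width: 0.0227
clock: 21.1
ee_pos: [0.5117, -0.0723, 0.1072]
tool_rot: [-3.134, -0.004, 1.486]
force: [1.7, 7.3, -0.9]
gripper_width: 0.0227
```

```bash
python3 -m pendant '[[[0,0,-0.002],[0,0,0]],[[0,0,-0.001],[0,0,0]],[[0,0,0],[0,0,0]]]'
python3 - <<'E'
from h import *
cs=get_calibration('scene');s=read_camera('scene')
zoom(s,260,220,150,120,5,'pics/s19.png')
print(((proj(cs,[m2w(-79,-55,105),m2w(-79,55,105),m2w(-58,-105,125.5)])-[260,220])*5).round())
E
```

```text
clock: 21.4
ee_pos: [0.5115, -0.0723, 0.1079]
tool_rot: [-3.133, -0.005, 1.486]
force: [11.3, 4.8, -22.4]
gripper_width: 0.0227
[[359. 300.]
 [168. 133.]
 [513. 309.]]
```

View pics/s19.png

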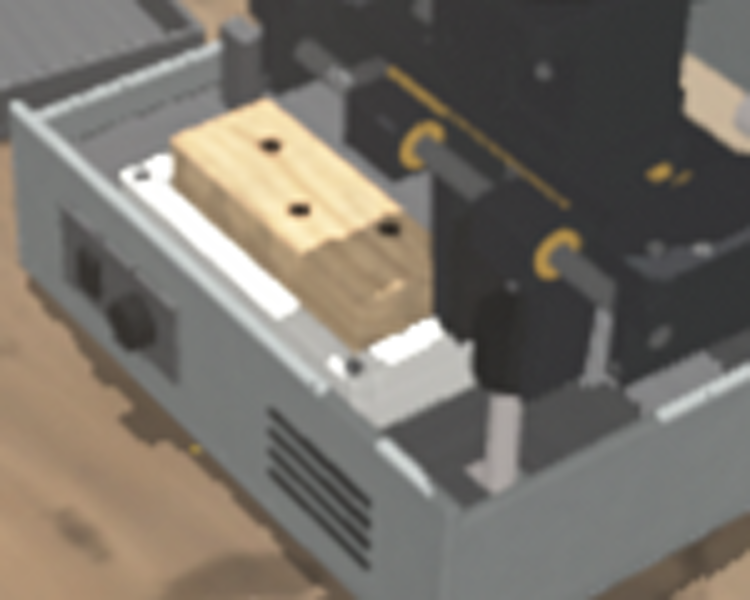

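The upward stop gave 22 N and the block stands proud; its top corners at (172,140) and (358,300) match the prediction for 20 mm. I'll relax, release, then turn the jaws across the block.

```bash
python3 -m pendant '[[[0,0,0.002],[0,0,0]],[[0,0,0],[0,0,0]]]'
python3 -m pendant '[[[0,0,0],[0,0,0]],[[0,0,0],[0,0,0]],[[0,0,-0.03],[0,0,0]],[[0,0,-0.03],[0,0,0]],[[0,-0.02,-0.01],[0,0,0]],[[0,-0.02,0],[0,0,8.5]],[[0,0,0],[0,0,8.5]]]' 0.6 30
python3 -m pendant '[[[0,0,0],[0,0,8.5]],[[0,0,0],[0,0,8.5]],[[0,0,0],[0,0,8.5]],[[0,0,0],[0,0,8.5]],[[0,0,0],[0,0,8.5]],[[0,0,0],[0,0,8.5]],[[0,0,0],[0,0,8.5]],[[0,0,0],[0,0,8.5]],[[0,0,0],[0,0,5]]]' 0.15
cat >> h.py <<'E'
RB=np.column_stack([MX,-MY,-Z])
E
python3 - <<'E'
from h import *
o=get_obs();k=m2w(-58,0,105)
print(o['joint_pos'].round(2),turn(RB),shift(k),w2m(o['ee_pos']),o['gripper_width'])
c=get_calibration('wrist');im=read_camera('wrist');cv2.imwrite('pics/w20.png',im);print(proj(c,[m2w(-79,-55,105),m2w(-79,55,105),m2w(-37,55,105),m2w(-37,-55,105)]))
E
```

```text
clock: 21.65
ee_pos: [0.5116, -0.0723, 0.1075]
tool_rot: [-3.134, -0.004, 1.486]
force: [5.0, 6.7, -7.1]
gripper_width: 0.023
clock: 22.35
ee_pos: [0.4708, -0.0703, 0.1791]
tool_rot: [-3.134, 0.001, 1.184]
force: [-0.3, 0.5, -0.9]
gripper_width: 0.0353
clock: 23.25
ee_pos: [0.4722, -0.0706, 0.1787]
tool_rot: [-3.14, 0.007, -0.09]
force: [-0.5, 0.5, -0.2]
gripper_width: 0.0751
[-0.39  0.27  1.72 -0.    1.16 -0.3 ] [-0.07  0.41 -0.54] [  39.2 -106.3   92.5] [ -97.63045935 -105.99285199  178.689648  ] 0.07513286931145118
[[356.7034139  165.25906428]
 [360.76872333 -83.78828568]
 [455.30150887 -85.1230139 ]
 [436.59177995 164.53604808]]
```

View pics/w20.png

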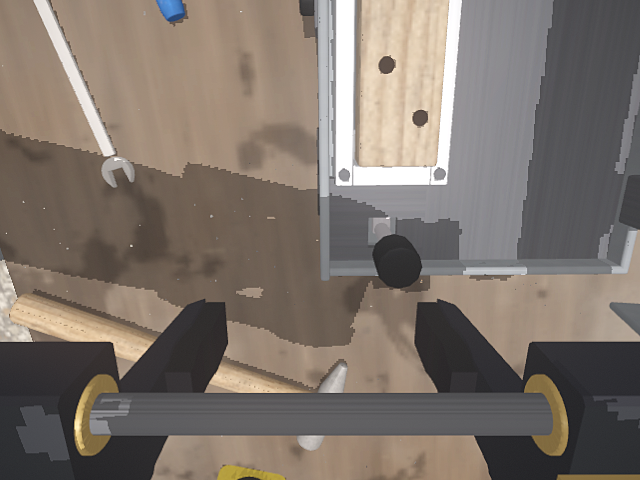

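Block corners at (358,165) and (438,167) match the prediction. Next I'll move left, then down, then in over the block.

```bash
python3 -m pendant '[[[0,-0.036,0],[0,0,0]],[[0,-0.036,0],[0,0,0]],[[0,-0.034,0],[0,0,0]],[[0,0,0.026],[0,0,0]],[[0,0,0.026],[0,0,0]],[[0.013,0,0],[0,0,0]],[[0.013,0,0],[0,0,0]],[[0.013,0,0],[0,0,-0.5]],[[0,0,0],[0,0,0]]]' 0.3
python3 - <<'E'
from h import *
o=get_obs();k=m2w(-58,0,105)
print(turn(RB),shift(k,0.017),w2m(o['ee_pos']),o['gripper_width'],o['force'])
E
```

```text
clock: 24.2
ee_pos: [0.5205, 0.0317, 0.1263]
tool_rot: [-3.14, 0.007, -0.074]
force: [-0.9, -0.5, 0.6]
gripper_width: 0.0619
[-0.09  0.39  0.36] [-0.2 -0.1 38.3] [-5.77019946e+01 -1.00462657e-01  1.26307536e+02] 0.061872414070432875 [-0.93967081 -0.49129136  0.61955289]
```

```bash
python3 -m pendant '[[[0,0,0.015],[0,0,0]],[[0,0,0.015],[0,0,0]],[[0,0,0.0075],[0,0,0]],[[0,0,0],[0,0,0]]]'
python3 -m pendant '[[[0,0,0],[0,0,0]],[[0,0,0],[0,0,0]],[[0,0,0],[0,0,0]],[[0,0,0],[0,0,0]]]' 1 30
```

```text
clock: 24.6
ee_pos: [0.5185, 0.0322, 0.0881]
tool_rot: [-3.14, 0.01, -0.075]
force: [0.2, -0.2, 0.8]
gripper_width: 0.0616
clock: 25.0
ee_pos: [0.5196, 0.0321, 0.0893]
tool_rot: [-3.14, 0.007, -0.076]
force: [0.7, 0.1, 1.9]
gripper_width: 0.042
```

```bash
python3 - <<'E'
from h import *
zoom(read_camera('scene'),230,100,220,180,3,'pics/s21.png')
E
python3 -m pendant '[[[0,0,-0.007],[0,0,0]],[[0,0,-0.007],[0,0,0]],[[0,0,-0.008],[0,0,0]],[[0,0,0],[0,0,0]]]'
```

```text
clock: 25.45
ee_pos: [0.5196, 0.0321, 0.1118]
tool_rot: [-3.14, 0.007, -0.075]
force: [-1.3, -0.3, -0.3]
gripper_width: 0.0415
```

View pics/s21.png

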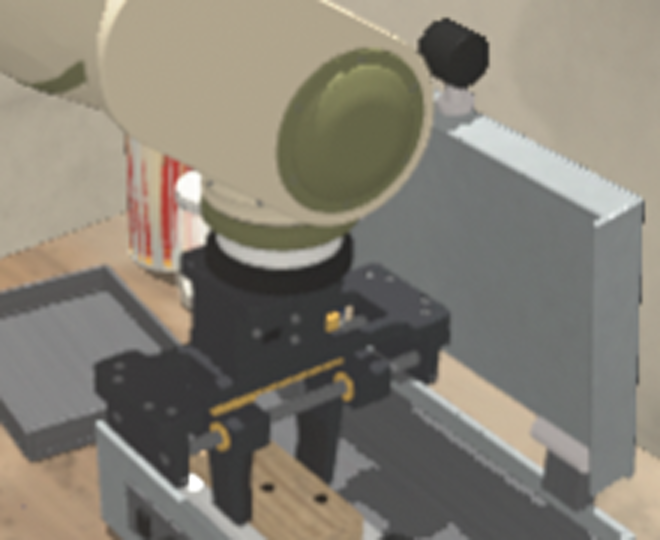

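The block is lifted (width 41.5 mm). The view shows the wrist well in front of the propped hood. I'll back off toward the robot and plan the placement against the nearby cans.

```bash
python3 -m pendant '[[[-0.03,0,0],[0,0,0]],[[-0.03,0,-0.01],[0,0,0]],[[-0.03,0,-0.02],[0,0,3.3]],[[0,-0.01,-0.02],[0,0,3.3]],[[0,0,0],[0,0,0]]]'
python3 - <<'E'
from h import *
ct=get_calibration('top')
for n,p,z in (('can near rim',(226,192),.06),('jar near',(182,200),.0),('spray near',(152,200),.0),('can base',(228,203),0)): print(n,onz(ct,p,z).round(3))
o=get_obs()
zoom(read_camera('scene'),200,70,220,180,3,'pics/s22.png')
zoom(read_camera('top'),90,120,200,180,4,'pics/t22.png')
ty=np.radians(-11.2);TX=np.array([np.cos(ty),np.sin(ty),0]);TY=np.array([-np.sin(ty),np.cos(ty),0])
RTr=np.column_stack([TX,-TY,-Z]);tc=np.array([.578,.325,0])-TX*.008
print(turn(RTr),shift(tc+Z*.08,0),o['gripper_width'],o['ee_pos'])
E
```

```text
clock: 25.95
ee_pos: [0.432, 0.0491, 0.1633]
tool_rot: [-3.14, 0.004, -0.19]
force: [0.9, -0.1, -0.7]
gripper_width: 0.0419
can near rim [0.687 0.25  0.06 ]
jar near [0.701 0.355 0.   ]
spray near [0.709 0.419 0.   ]
can base [0.682 0.258 0.   ]
[-0.05  0.46  0.39] [  84.8 -299.    80.5] 0.04194299727510923 [0.43200996 0.04913146 0.16334556]
```

View pics/s22.png

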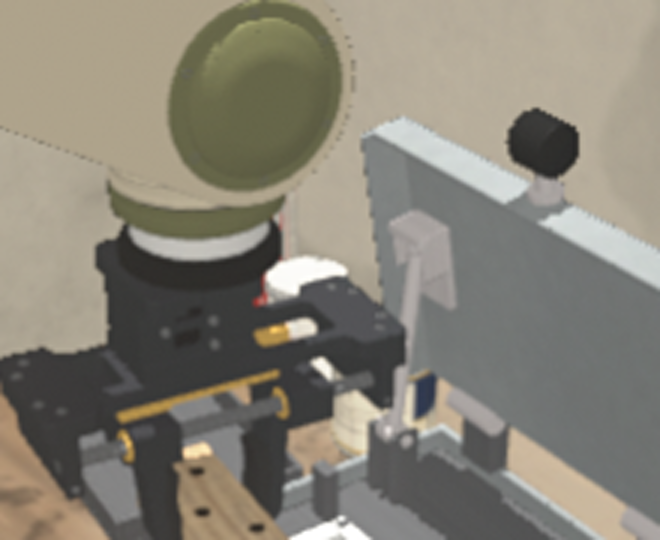

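View pics/t22.png

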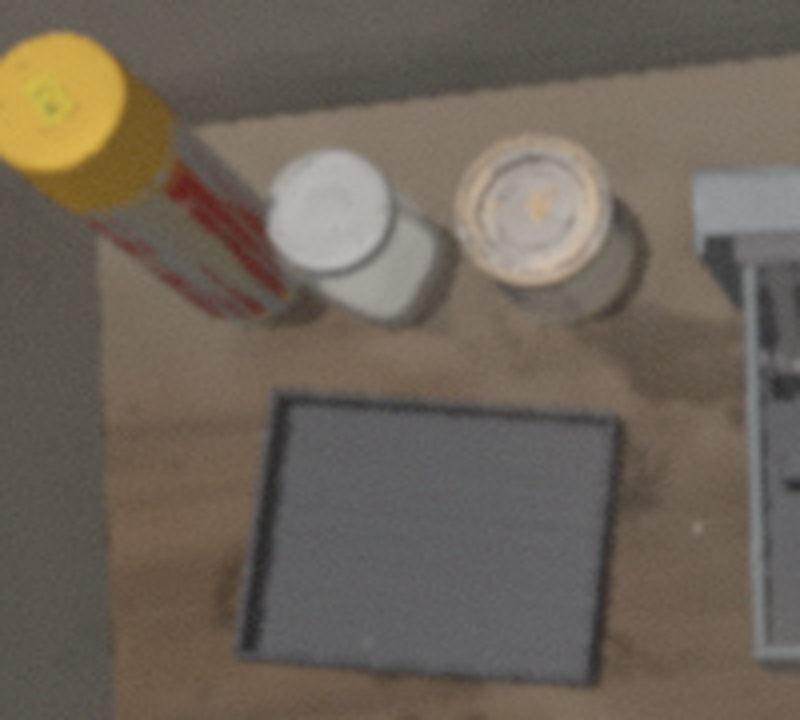

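The cans' near sides are at x ≥ 0.68 and the gripper body would reach about 0.665, so it clears. Moving over the tray.

```bash
python3 -m pendant '[[[0,-0.03,0],[0,0,0]],[[0,-0.04,0],[0,0,0]],[[0.005,-0.045,0],[0,0,0]],[[0.02,-0.045,0],[0,0,0]],[[0.02,-0.045,0],[0,0,0]],[[0.02,-0.045,0],[0,0,0.4]],[[0.015,-0.03,0.015],[0,0,0]],[[0.005,-0.019,0.02],[0,0,0]],[[0,0,0.02],[0,0,0]],[[0,0,0],[0,0,0]]]'
cat > tr.py <<'E'
from h import *
o=get_obs()
ty=np.radians(-11.2);TX=np.array([np.cos(ty),np.sin(ty),0]);TY=np.array([-np.sin(ty),np.cos(ty),0])
RTr=np.column_stack([TX,-TY,-Z]);tc=np.array([.578,.325,0])-TX*.008
print(turn(RTr),shift(tc+Z*.0185,0),o['gripper_width'],o['ee_pos'],o['force'])
E
python3 tr.py; python3 - <<'E'
from h import *
c=get_calibration('wrist')
cv2.imwrite('pics/w23.png',read_camera('wrist'));zoom(read_camera('scene'),170,70,220,180,3,'pics/s23.png')
E
```

```text
clock: 27.05
ee_pos: [0.5698, 0.3255, 0.1007]
tool_rot: [3.138, 0.015, -0.196]
force: [-1.6, -0.9, 0.0]
gripper_width: 0.0418
[ 0.2   0.87 -0.04] [ 1.3 -1.4 82.2] 0.041793942557690845 [0.56984458 0.32547095 0.10070456] [-1.55963992 -0.91595274  0.02960559]
```

View pics/w23.png

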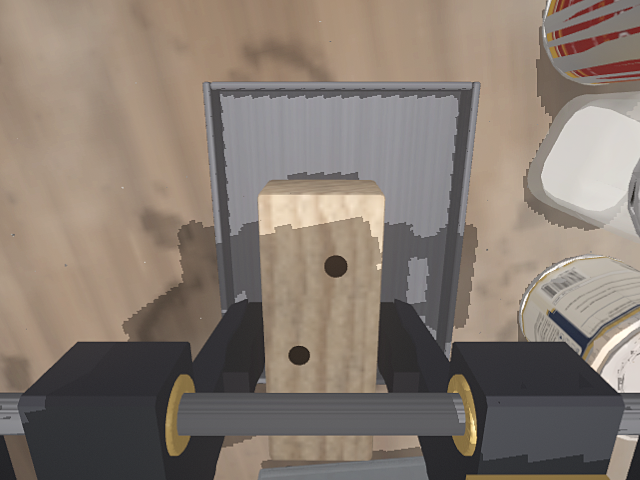

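View pics/s23.png

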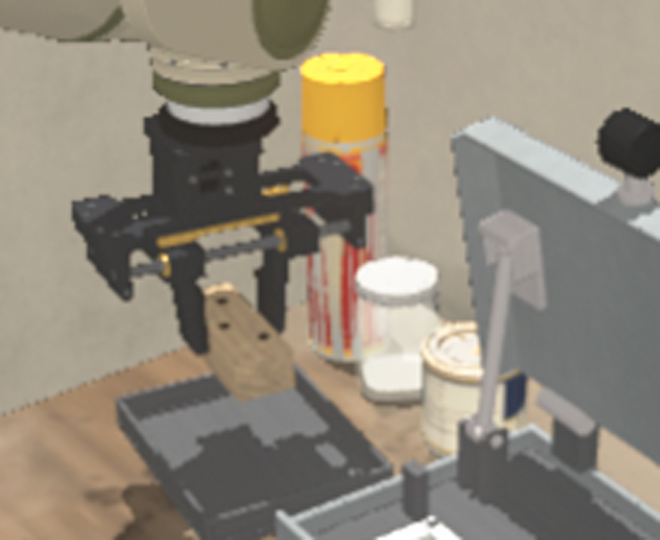

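The block is aligned over the tray, with margin on all sides in both views. Lowering.

```bash
python3 -m pendant '[[[0.001,-0.001,0.02],[0,0.5,0]],[[0,0,0.02],[0,0,0]],[[0,0,0.018],[0,0,0]],[[0,0,0.012],[0,0,0]],[[0,0,0.006],[0,0,0]],[[0,0,0],[0,0,0]]]'
python3 tr.py
python3 -m pendant '[[[0,0,0.003],[0,0,0]],[[0,0,0],[0,0,0]]]'
python3 -m pendant '[[[0,0,0.0015],[0,0,0]],[[0,0,0],[0,0,0]]]'
```

```text
clock: 27.75
ee_pos: [0.5725, 0.3268, 0.03]
tool_rot: [-3.141, -0.001, -0.198]
force: [-0.5, 0.3, 0.1]
gripper_width: 0.0419
[-0.05 -0.04 -0.13] [-2.3  0.7 11.5] 0.04192848289410124 [0.57254791 0.32681706 0.02998316] [-0.53590057  0.30761085  0.09652574]
clock: 27.95
ee_pos: [0.5727, 0.327, 0.0275]
tool_rot: [-3.14, -0.001, -0.198]
force: [0.1, 0.5, -0.2]
gripper_width: 0.0417
clock: 28.15
ee_pos: [0.5725, 0.327, 0.0256]
tool_rot: [-3.141, -0.001, -0.198]
force: [-0.5, 0.4, -0.2]
gripper_width: 0.0419
```

```bash
python3 -m pendant '[[[-0.002,0,0.003],[0,0,0]],[[0,0,0],[0,0,0]]]'
python3 -m pendant '[[[0,0,0.002],[0,0,0]],[[0,0,0],[0,0,0]]]'
```

```text
clock: 28.35
ee_pos: [0.5701, 0.3274, 0.022]
tool_rot: [-3.141, 0.0, -0.198]
force: [0.3, -0.1, -0.1]
gripper_width: 0.0413
clock: 28.55
ee_pos: [0.5704, 0.3274, 0.0202]
tool_rot: [-3.141, -0.0, -0.198]
force: [0.0, 0.5, -0.5]
gripper_width: 0.0417
```

```bash
python3 -m pendant '[[[0,0,0.0015],[0,0,0]],[[0,0,0],[0,0,0]]]'
```

```text
clock: 28.75
ee_pos: [0.5706, 0.3274, 0.0197]
tool_rot: [-3.141, -0.001, -0.198]
force: [-1.9, -0.9, 4.3]
gripper_width: 0.0419
```

Contact reads 4.3 N at TCP height 19.7 mm (expected about 18.5). I'll open and rise.

```bash
python3 -m pendant '[[[0,0,0],[0,0,0]],[[0,0,0],[0,0,0]],[[0,0,0],[0,0,0]],[[0,0,-0.015],[0,0,0]],[[0,0,-0.035],[0,0,0]],[[0,0,-0.045],[0,0,0]],[[-0.045,0,-0.02],[0,0,0]],[[-0.048,0,0],[0,0,0]],[[-0.048,0,0],[0,0,0]],[[-0.03,0,0],[0,0,0]]]' 0.36
python3 - <<'E'
from h import *
cv2.imwrite('pics/s24.png',read_camera('scene'));zoom(read_camera('top'),130,60,300,240,2,'pics/t24.png')
cs=get_calibration('scene')
print(get_obs()['ee_pos'])
E
```

```text
clock: 29.75
ee_pos: [0.4, 0.3613, 0.1352]
tool_rot: [-3.14, -0.001, -0.197]
force: [0.6, 0.2, -0.2]
gripper_width: 0.0565
[0.39983532 0.36178885 0.13526894]
```

View pics/s24.png

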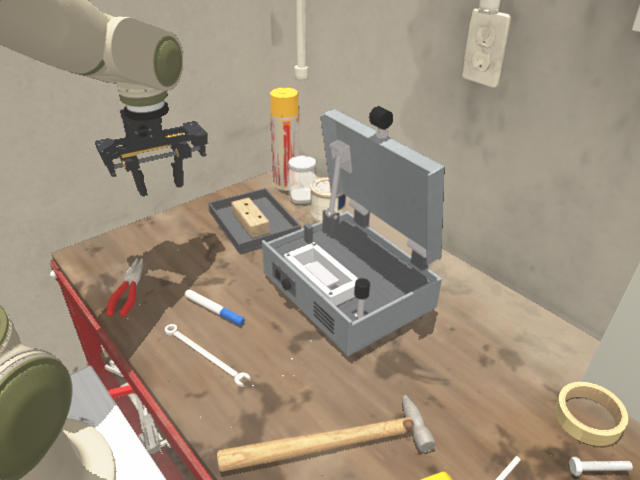

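View pics/t24.png

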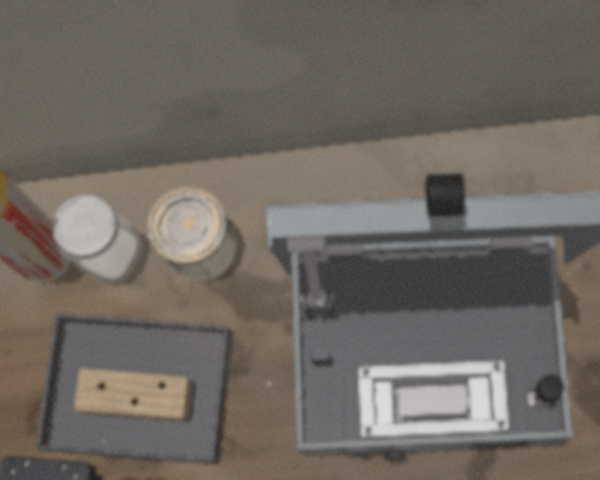

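The block lies flat inside the tray, the hood stands propped and nothing else has moved. One last number check before I hand it in.

```bash
python3 - <<'E'
from h import *
ct=get_calibration('top');cs=get_calibration('scene')
x,r=tri([(ct,(352.5,157.5)),(cs,(380.5,118.5))]);m=w2m(x);print('hood knob',m.round(0),np.round(r,3),np.arctan2(m[2]-115,85-m[0]))
print('ko knob centre if up/down',proj(cs,[m2w(-58,-105,113),m2w(-58,-105,93)]).round(0).tolist())
for p in ((78,370),(189,376),(186,419),(76,411)): print('block top corner',onz(ct,(p[0]/2+130,p[1]/2+60),.034).round(3))
x,r=tri([(ct,(134/2+130,401/2+60)),(cs,(247,216))]);print('block hole z (approx)',x.round(3),np.round(r,3))
finish_job()
E
```

```text
hood knob [ 50.   1. 326.] [0.001 0.001] 1.4072144678124212
ko knob centre if up/down [[362.0, 288.0], [361.0, 298.0]]
block top corner [0.6   0.378 0.034]
block top corner [0.58  0.267 0.034]
block top corner [0.537 0.274 0.034]
block top corner [0.558 0.382 0.034]
block hole z (approx) [0.562 0.327 0.024] [0.001 0.001]
the job is handed in; nothing more can be done
```

I did the whole job in the order asked and handed it in at about 30 s. The hood is propped on its rod, the knock-out is fully up, and the block lies flat in the tray. The job reports no verdict.

**What I did**
- **Hood:** I raised it to its stop. Later I lowered it slowly in the grip onto the rod, pressed it to about 15 N to check it was seated, and let go. It held.
- **Prop rod:** my pinch on the rod slipped at about 1.0 rad, and it stayed there. I went round it and pushed it back to its stop with closed fingers.
- **Knock-out:** I pulled the knob up to its stop, with 22 N against it.
- **Block:** I lifted it out of the nest, set it down in the tray under about 4 N, and moved the arm clear.

**Last checks**
- **Hood angle:** measured from two cameras, the hood knob gives 1.407 rad, against about 1.41 expected on the prop. While I held the knob, the gripper's position suggested about 1.385, and less under the test push. That difference is small and probably comes from give in the contact and calibration error.
- **Knock-out:** its knob appears in the image where the raised position predicts.
- **Block in tray:** its outline lies inside the tray on all sides. A rough height at one hole came out at 24 mm, against 34 mm expected for the block's top. I put this down to reading that pixel roughly: the pictures show the block flat, and the contact height agreed.

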